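# Rig the blow-off nozzle and dry the washed specimens

## Robot

A 7-joint arm with a two-finger parallel gripper is mounted at the origin on a cart in front of the work surface, level with it; the furniture and walls round the work are solid. World frame = base frame: x ahead of the robot, y to its left, z up, the work surface at z = 0. Lengths are in m, angles in degrees, forces in N, time in s.
With the tool pointing down it reaches from about 0.425 to 0.925 m from the base axis. Payload 6.8 kg.
Tool frame: the origin (TCP) lies on the centre line of the jaws, within the pads' length; the fingertips stand 22 mm ahead of it and the grasp point (between the pads) lies 3 mm ahead of it; z points along the fingers, y is the line along which they close (so a half turn about z gives the same grasp; the last joint's range is limited). The gripper opens to 85 mm and grips with 20 to 120 N. Pads are 22 mm wide; open, the fingers measure 114 mm over their backs; the gripper's body (76 mm by 85 mm) begins 54 mm behind the grasp point. The pads swing forward as they close: fully open they stand 13 mm farther back than shut.
Start: joints at [-80.506, 27.33, 1.283, 89.118, -0.659, 63.558, -4.761], TCP at [0.183, 0.65, 0.253] pointing down, gripper open.
Joint ranges: [-169.35, 169.35], [-19.33, 120.38], [-80.79, 83.38], [13.8, 139.57], [-78.32, 258.32], [9.67, 109.79], [-169.56, 169.56]. Speed limits (degrees/s): [136.94, 136.94, 180, 180, 180, 180, 180].

## Interface

Orientations are given as a 3x3 rotation matrix whose columns are the frame's x, y, z axes.
In Python, from plant import arm gives the robot as it stands. The module is installed in compiled form; this text tells all that it offers.
- The arm moves only by the tool arm_command, never from a script. Its argument "increments" is a list of rows, each a list of 3 entries, a list of its own where there are three numbers: the shift along the tool's x, y, z in m, then the turn, a rotation vector about the tool's x, y, z in rad, then the finger opening in m, from 0 to 0.0854. A call has exactly 10 rows; each row shifts and turns the commanded pose from where the row before left it, along the tool's axes as they then stand; what a row does not reach is not made up. A row lasts 1/10 s, in which the tool goes at most 50 mm and 8.59 degrees, less where a joint would pass 70% of its speed; a pose out of reach is approached as far as the arm can. A call with a gripper value outside its range is refused whole. The fingers move at their own pace and stop on an object; "grip_force" is the grip in N (left out, the last holds). Time passes only in rows, so rows that do not move let the fingers close, or fill a call up. It gives the time, the measured TCP pose, the force, the opening and the grip force at its end, in the units of the state.
- arm.sense(): the state, without advancing time (a new reading comes with each control period).
- arm.capture(name): name is "scene" or "top" or "wrist"; returns a dict with "frame" (420x560x3 uint8, red, green, blue), "fx", "fy", "cx", "cy" (pixels), "k1" (the pictures are not rectified: a ray, as slopes to the right and down, at radius r is drawn at 1 + k1 r^2 times it, then the intrinsics apply), "R" (3x3) and "t" (3): a world point X has camera coordinates R X + t; the wrist camera has in their place "tool_from_camera" (4x4, takes a point from camera to tool coordinates, whose origin is the TCP and whose axes are the flange's). Camera axes: x right, y down, z forward; pixel columns grow to the right and rows downward; lengths in m; the calibration is good to about 2 mm. A picture is of the moment at which its call begins: read the wrist's pose just before it. There is no depth.
- arm.finish_job(): hands the job in; it is judged then, once.
The state is a dict: "clock": time; "joint_pos": joint angles; "qd": joint speeds; "tau": joint torques, N m; "position": TCP position; "tcp_rot": TCP orientation; "ft_force": force on the tool from outside, world axes, zero at the start; "torque": the same for the moment, N m; "finger_gap": opening from 0.0 (shut) to 1.0 (fully open); "grip_force": force on a finger pad.
Only numpy, scipy, OpenCV 4.12 (cv2) and the standard library are available. Lean on these libraries where they do the work, as an engineer would, in place of code of your own. Each camera call takes 0.05 s, during which the arm holds its last target. There are 200 camera calls.

## Task

Get the washed specimens under the air jet. Screw the brass elbow farther down its stub (clockwise) until the red band on the stub is fully covered, and stop it with its outlet pointing at the red and white target on the splash screen; stand every specimen from the draining mat upright in the carrier's dish, and push the carrier along the track and round the bend until it is home against the stop at the drying end. Only when all of that is done, switch the air on by swinging the toggle lever fully over toward the elbow; leave the wash bottle, the reference block and the loupe where they are.

Things in the scene. Friction and masses are not known exactly. Their poses are not given: they have to be found in the camera images.
- elbow (a joint): how far the brass elbow is screwed down its stub, rad: 0 at the first thread, grows clockwise seen from above; 5 mm down per turn (0.8 mm per rad); the red band is fully covered from 7.16 rad; hard stop at 14.6 rad. About 0.10 N m of thread friction holds it wherever it is left, both ways.
- elbow_head (a point): centre of the elbow's top: a steel hexagon, 24 mm across flats, 19 mm tall, on the screw axis, 95 to 107 mm above the worktop. Frame: z up, x along the outlet; its flats face 30, 90 and 150 degrees from x (and opposite). The outlet tube (19 mm diameter) sticks out along x 19.5 mm below this point, its top right under the hexagon. Nothing else stands within 60 mm at this height.
- elbow_outlet (a point): tip of the elbow's outlet nozzle, 57 mm from the screw axis, 19.5 mm below the head's centre.
- stub_axis (a point): foot of the threaded stub on top of the fixed manifold block, 40 mm above the worktop, on the screw axis; x along the block, away from the toggle valve. The block is 46 mm wide and reaches 35 mm ahead of and 115 mm behind this point (its 6 mm base plate 20 mm farther at each end, 60 mm wide). Red band 8.3 to 11.1 mm above this point; the elbow's 31 mm skirt comes down over it.
- target (a point): centre of the round red and white target (32 mm) on the clear splash screen beyond the drying end, about level with the outlet, which must point at it. The screen is 150 mm long, 4 mm thick and reaches 98 mm above the worktop.
- toggle (a joint): angle of the air valve's toggle lever, rad: 0 shut (leaning away from the elbow), 0.9 fully open (leaning toward the elbow). It stays where it is left; about 1.5 N at its knob moves it.
- toggle_tip (a point): centre of the lever's blue ball knob (17 mm diameter), 42 mm from the lever's pivot, which lies on the block's centre line 82 mm behind the stub axis, 56 mm above the worktop. It swings in the block's upright x-z plane; to open, the knob travels 37 mm along the block's x. The black valve body under it reaches 62 mm above the worktop.
- load_end (a point): point on the channel floor (6 mm above the worktop) where the carrier's axis is when against the stop at the loading end. Its axes are the fixed track's: x along the first leg, away from the loading end, z up. To the left of the track (y above -0.03, x above 0.42) stands the tall hardness tester: pass in front of it.
- bend_centre (a point): centre of the track's bend, in the track's axes 110 mm along x and 60 mm toward -y from the loading end. The channel's centre line runs 110 mm along x, turns right (to -y) through 90 degrees on a 60 mm radius, then runs 110 mm along -y. Channel 63 mm wide, with lips that hold the carrier's foot down; rails 80 mm over all, 19.5 mm above the worktop.
- dry_end (a point): point on the channel floor where the carrier's axis is when home against the stop at the drying end (in the track's axes 170 mm along x and 170 mm toward -y from the loading end).
- dish_floor (a point): centre of the carrier's dish, on its floor, 26.5 mm above the worktop. Dish: round steel, 98 mm inside, 104 mm outside, rim 5 mm above its floor; three black spots 31.5 mm from its centre show the usual places. The carrier (0.45 kg) slides easily in the channel on a slick 60 mm round foot under the lips, 1.5 to 2 mm play; it cannot be lifted out and turns freely.
- carrier_knob (a point): centre of the black knob on the carrier's axis: 23 mm diameter, 26 mm tall, its top 52.5 mm above the dish's floor (79 mm above the worktop); a 13 mm stem under it.
- spec_a_mid (a point): centre of a black mounted specimen: upright resin cylinder, 30 mm diameter, 18 mm tall, 45 g; starts on the 3 mm draining mat (absent in some runs).
- spec_b_mid (a point): centre of a red mounted specimen: upright resin cylinder, 30 mm diameter, 21 mm tall, 45 g; starts on the 3 mm draining mat (absent in some runs).
- spec_c_mid (a point): centre of a green mounted specimen: upright resin cylinder, 30 mm diameter, 20 mm tall, 45 g; starts on the 3 mm draining mat (absent in some runs).
- spec_d_mid (a point): centre of a black mounted specimen: upright resin cylinder, 30 mm diameter, 22 mm tall, 45 g; starts on the 3 mm draining mat (absent in some runs).
- wash_bottle: white wash bottle with a red cap, 66 mm wide, 188 mm tall, origin under its middle; leave it alone
- ref_block: round steel hardness reference block, 53 mm diameter, 13 mm tall, origin under its middle; leave it alone
- loupe: black loupe, 38 mm diameter, 34 mm tall, origin under its middle; leave it alone
- carrier: the carrier as a whole; its origin is the centre of its foot's underside, on the channel floor.
Things that resemble listed ones, but are neither listed nor needed, are in the scene too. Of the things that look like the part that bears spec_b_mid, the smaller one is meant.

How it is judged:
By the outcome, as a careful person would: the job done as asked, in the order asked, and still so for the second after the job is handed in, with the robot touching nothing.
Of spec_a, spec_b, spec_c, spec_d only 2 to 3 are there at a start; the rules pass over those that are not, and their reading is None.
At some moment in a run one of spec_a, spec_b, spec_c, spec_d may be knocked a few centimetres aside while the robot is not near it.
Once in a run the grip may slacken for a moment while it holds something.
It also fails if it takes over 210 s, if anything falls off the work surface, if the arm or the gripper's body presses on something with over 40 N, if the wrist force passes 120 N, or if a joint passes its speed limit or range.

## Working session

There is one attempt and no reset: what is moved stays moved. The work goes in short steps, Python scripts to look and compute and a tool call to move; the robot and the scene stay as the last step left them, time stands still between calls to the robot, and variables do not carry over. Pictures are saved under pics/ and viewed, at most 14 in all, crops included, and the job is handed in when it is done.

Besides the shell and the picture viewer there is one more tool, called in YAML: its name, and indented under it one key for each argument. arm_command: Moves the arm, as the interface text tells. Its arguments: {"type":"object","properties":{"increments":{"type":"array"},"grip_force":{"type":"number"}},"required":["increments"]}

```bash
mkdir -p pics; cat > h.py <<'E'
import numpy as np, cv2
from plant import arm
def cap(n,f=None):
    s=arm.sense(); c=arm.capture(n)
    if n=='wrist':
        T=np.eye(4);T[:3,:3]=np.array(s['tcp_rot']);T[:3,3]=s['position']
        M=T@np.array(c['tool_from_camera']); c['Rw']=M[:3,:3]; c['o']=M[:3,3]
    else:
        R=np.array(c['R']); c['Rw']=R.T; c['o']=-R.T@np.array(c['t'])
    if f: cv2.imwrite('pics/'+f,cv2.cvtColor(np.array(c['frame']),cv2.COLOR_RGB2BGR))
    return c
def ray(c,u,v):
    x,y=(u-c['cx'])/c['fx'],(v-c['cy'])/c['fy']
    rd=np.hypot(x,y); r=rd
    for _ in range(30): r=rd/(1+c['k1']*r*r)
    k=r/rd if rd>0 else 1
    return c['Rw']@np.array([x*k,y*k,1.])
def onz(c,u,v,z):
    d=ray(c,u,v); return c['o']+d*(z-c['o'][2])/d[2]
def tri(obs):
    A=np.zeros((3,3));b=np.zeros(3)
    for c,u,v in obs:
        d=ray(c,u,v);d/=np.linalg.norm(d);P=np.eye(3)-np.outer(d,d);A+=P;b+=P@c['o']
    return np.linalg.solve(A,b)
def proj(c,X):
    p=c['Rw'].T@(np.array(X)-c['o']);x,y=p[:2]/p[2];k=1+c['k1']*(x*x+y*y)
    return np.array([c['fx']*x*k+c['cx'],c['fy']*y*k+c['cy']])
E
python3 - <<'E'
from h import *
np.set_printoptions(precision=4,suppress=True)
s=arm.sense();print(s)
for n in ['scene','top','wrist']:
    c=cap(n,n+'0.png');print(n,c['fx'],c['k1'],c['o'],c['Rw'][:,2])
E
```

```text
{'clock': 0.0, 'joint_pos': array([-80.5052,  27.3754,   1.2789,  89.1798,  -0.6595,  63.5572,
        -4.7597]), 'qd': array([ 0.0708,  0.0848,  0.0369, -0.0034, -0.0248,  0.0077,  0.1119]), 'tau': array([ -0.0004, -59.6458,   1.608 , -28.1177,   0.0125,   0.0097,
        -0.    ]), 'position': array([0.1824, 0.6493, 0.2523]), 'tcp_rot': array([[-0.9628,  0.2703, -0.0004],
       [ 0.2703,  0.9628, -0.0018],
       [-0.0001, -0.0018, -1.    ]]), 'ft_force': array([0.1364, 0.0948, 0.4517]), 'torque': array([ 0.0003, -0.0159,  0.003 ]), 'grip_force': 0.0, 'finger_gap': 0.9997757126530725}
scene 459.0716699800746 0.045182983733096066 [ 0.0176 -0.6791  0.6562] [ 0.6338  0.4244 -0.6466]
top 426.1661852257245 -0.06070710256990857 [ 0.4379 -0.2931  0.9195] [ 0.1653 -0.0088 -0.9862]
wrist 322.67646456748963 -0.03389261323429832 [0.117  0.6687 0.3733] [ 0.2582 -0.0752 -0.9632]
```

View pics/scene0.png

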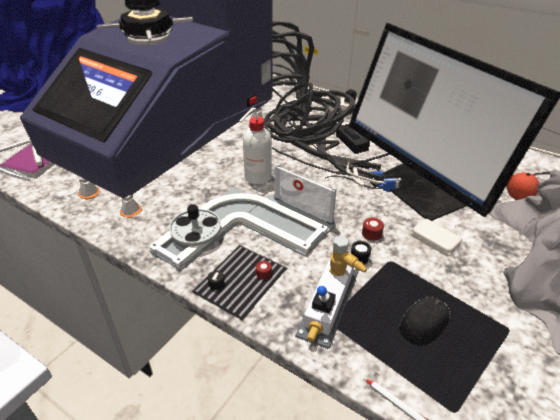

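View pics/top0.png

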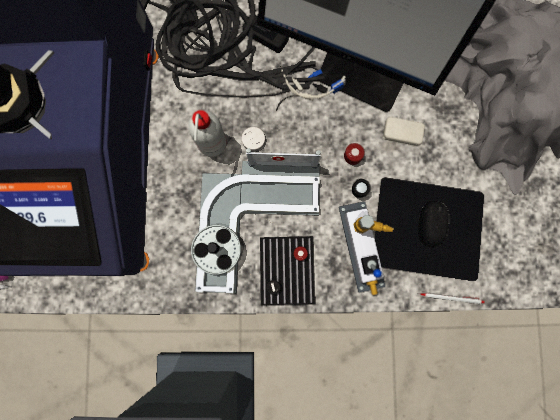

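The overview shows the track with the carrier at the loading end (top view, 217,249). The mat holds a red specimen (301,254) and a black one (275,288), and the elbow is near (366,224) with the toggle near (374,272). The larger red thing at (355,153) is a decoy. I'll zoom in.

```bash
python3 - <<'E'
import cv2
a=cv2.imread('pics/top0.png');cv2.imwrite('pics/t0c.png',cv2.resize(a[140:310,185:405],None,fx=3.5,fy=3.5,interpolation=cv2.INTER_CUBIC))
a=cv2.imread('pics/scene0.png');cv2.imwrite('pics/s0c.png',cv2.resize(a[165:350,150:380],None,fx=3.2,fy=3.2,interpolation=cv2.INTER_CUBIC))
E
```

```text
(no output)
```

View pics/t0c.png

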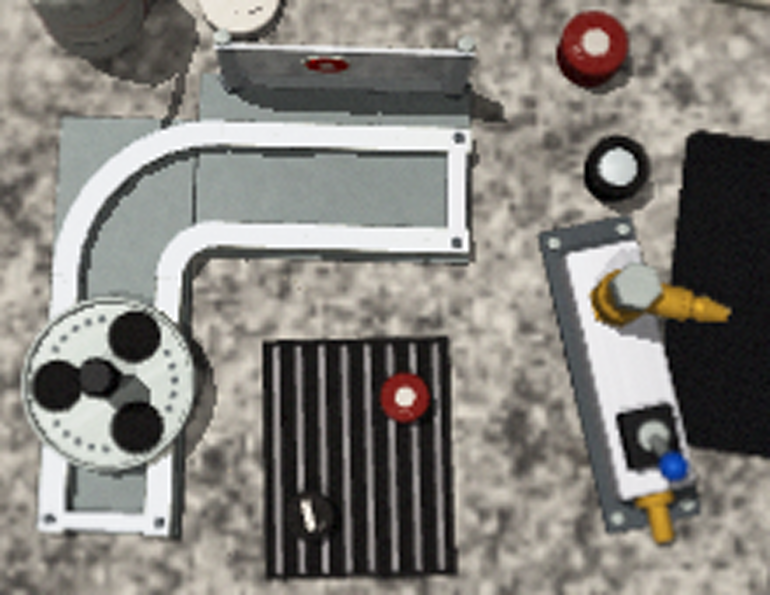

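View pics/s0c.png

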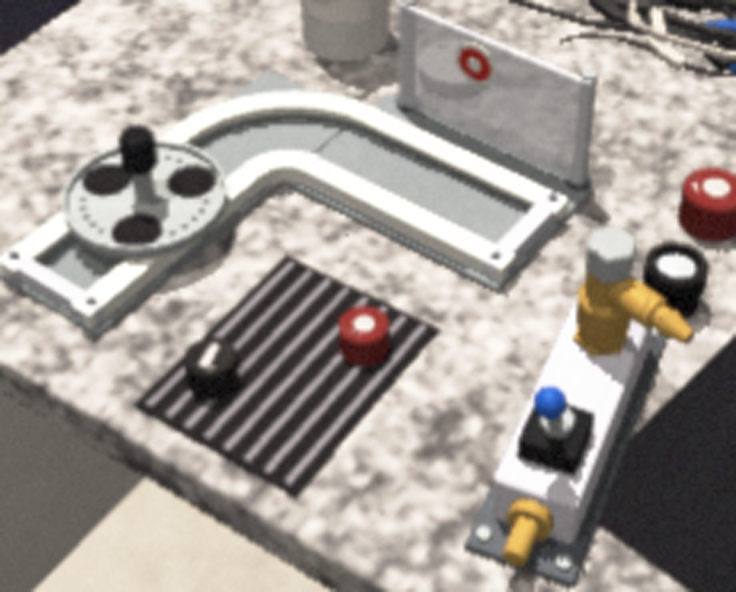

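The red specimen sits at top px ≈(301,254) and the black one at ≈(275,287), both upright. The elbow outlet points right (−y). The lever leans back with its blue knob at (377,273), and the target is at (278,158).

```bash
python3 - <<'E'
from h import *
np.set_printoptions(precision=4,suppress=True)
T=cap('top');S=cap('scene')
t=lambda x,y:(T,185+x/3.5-.36,140+y/3.5-.36); s=lambda x,y:(S,150+x/3.2-.34,165+y/3.2-.34)
P=dict(knobtop=((98,370),(137,132)),hextop=((637,287),(612,240)),outlet=((728,313),(686,332)),blue=((673,466),(550,402)),
 target=((327,65),(475,63)),redtop=((406,396),(365,321)),blacktop=((312,511),(210,357)),spot1=((136,337),(192,181)),spot2=((57,384),(106,180)),spot3=((137,427),(136,228)),
 scrL=((222,37),(405,8)),scrR=((466,44),(592,78)),railNE=((459,138),(557,199)),railNW=((457,243),(497,255)),railSW=((49,519),(14,258)),railSE=((160,523),(92,301)),
 manA=((551,244),(0,0)),knobs=((623,229),(0,0)),loupe=((619,167),(677,262)),p3=((615,519),(483,535)),p4=((688,507),(563,562)))
for k,(a,b) in P.items():
    if b==(0,0): print(k,'onz.006',onz(*t(*a),.006));continue
    X=tri([t(*a),s(*b)]); print(k,X,'resid',np.linalg.norm(proj(T,X)-t(*a)[1:]),np.linalg.norm(proj(S,X)-s(*b)[1:]))
E
```

```text
knobtop [ 0.5053 -0.1528  0.0766] resid 0.7398099999168221 0.7468797469142494
hextop [ 0.5466 -0.4543  0.113 ] resid 0.4014190748802513 0.4531831982647023
outlet [ 0.5337 -0.5091  0.0869] resid 0.5530118363236503 0.6577216352133191
blue [ 0.4492 -0.4743  0.091 ] resid 0.044075538711978585 0.054013987009035466
target [ 0.6848 -0.2846  0.073 ] resid 0.13148024335053002 0.12837872095032807
redtop [ 0.4935 -0.33    0.0232] resid 0.01705506213398045 0.01914170450113578
blacktop [ 0.4248 -0.272   0.02  ] resid 0.8136301603083267 0.9286361817138087
spot1 [ 0.5301 -0.1679  0.0253] resid 0.05534387665493134 0.05663305266540101
spot2 [ 0.5018 -0.12    0.0232] resid 0.3600134498387024 0.3680344104422476
spot3 [ 0.4759 -0.1692  0.0268] resid 0.2048817127866202 0.21620897064957434
scrL [ 0.6972 -0.2226  0.0859] resid 0.6889348365551173 0.6470766774673611
scrR [ 0.692  -0.3655  0.0906] resid 0.41296811492227414 0.4152184675814038
railNE [ 0.6544 -0.3667  0.0164] resid 0.6270063028896363 0.660916801647974
railNW [ 0.5872 -0.3631  0.0188] resid 0.19205892440060762 0.20852286197926778
railSW [ 0.4221 -0.1157  0.0154] resid 0.11756330444381452 0.12629037049362413
railSE [ 0.4197 -0.1828  0.0183] resid 0.07796674458535066 0.08592859950342037
manA onz.006 [ 0.588  -0.4223  0.006 ]
knobs onz.006 [ 0.5971 -0.4677  0.006 ]
loupe [ 0.6313 -0.4622  0.0315] resid 0.17700031294618696 0.19752033825131432
p3 [ 0.4192 -0.4571  0.0027] resid 0.19502104839966972 0.24759337367385864
p4 [ 0.4257 -0.501   0.0069] resid 0.14199156073447886 0.1842641576290839
```

```bash
python3 - <<'E'
from h import *
np.set_printoptions(precision=4,suppress=True)
T=cap('top');S=cap('scene')
print('corner', tri([(T,138,273),(S,124,197)]), tri([(T,95,172),(S,152,97)]), tri([(T,85,170),(S,153,78)]))
for z in (0,.05,.1): print(z,onz(T,138,273,z),onz(S,124,197,z))
print('foot',onz(S,131,212,0),onz(S,88,194,0), 'topcorner', onz(T,104,40,.3),onz(T,104,40,.4))
print('tester front upper-left', onz(S,25,118,.1),onz(S,25,118,.2))
E
```

```text
corner [ 0.4547 -0.0057  0.0668] [0.6198 0.0359 0.2086] [0.6159 0.0271 0.2544]
0 [0.454  0.0187 0.    ] [0.5057 0.0681 0.    ]
0.05 [0.4532 0.0018 0.05  ] [0.4685 0.0111 0.05  ]
0.1 [ 0.4523 -0.0152  0.1   ] [ 0.4313 -0.0458  0.1   ]
foot [0.4779 0.0151 0.    ] [0.4677 0.144  0.    ] topcorner [ 0.8191 -0.0074  0.3   ] [ 0.7576 -0.0535  0.4   ]
tester front upper-left [0.5098 0.3823 0.1   ] [0.4213 0.1915 0.2   ]
```

View pics/wrist0.png

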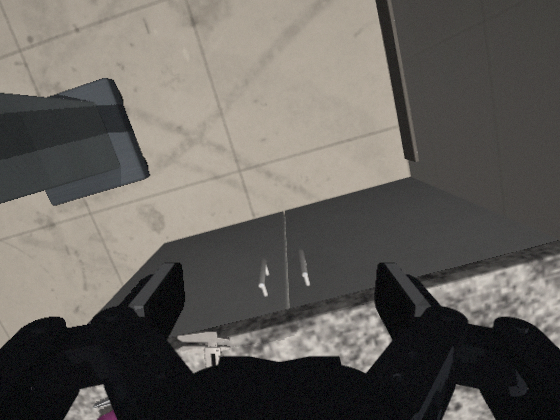

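arm_command:
  increments:
    - [[0.01, 0, 0], [0, 0, 0], 0.085]
    - [[0.01, 0, 0], [0, 0, 0], 0.085]
    - [[0.01, 0, 0], [0, 0, 0], 0.085]
    - [[0.01, 0, 0], [0, 0, 0], 0.085]
    - [[0.01, 0, 0], [0, 0, 0], 0.085]
    - [[0.01, 0, 0], [0, 0, 0], 0.085]
    - [[0.01, 0, 0], [0, 0, 0], 0.085]
    - [[0.01, 0, 0], [0, 0, 0], 0.085]
    - [[0.01, 0, 0], [0, 0, 0], 0.085]
    - [[0, 0, 0], [0, 0, 0], 0.085]

```text
clock: 1.35
position: [0.0934, 0.6747, 0.2532]
tcp_rot: [[-0.963, 0.268, -0.001], [0.268, 0.963, 0.0], [0.001, -0.0, -1.0]]
ft_force: [-0.1, 0.4, -0.5]
finger_gap: 0.996
grip_force: 0.0
```

The wrist view shows only the cart gap and the table edge, with no workpieces in sight. The tester's front slopes back with height, so I'll raise the arm, pull it in, and swing past in front.

arm_command:
  increments:
    - [[-0.009, -0.021, -0.003], [0, 0, 0], 0.085]
    - [[-0.009, -0.021, -0.003], [0, 0, 0], 0.085]
    - [[-0.009, -0.021, -0.003], [0, 0, 0], 0.085]
    - [[-0.009, -0.021, -0.003], [0, 0, 0], 0.085]
    - [[-0.009, -0.021, -0.003], [0, 0, 0], 0.085]
    - [[-0.009, -0.021, -0.003], [0, 0, 0], 0.085]
    - [[-0.009, -0.021, -0.003], [0, 0, 0], 0.085]
    - [[-0.009, -0.021, -0.003], [0, 0, 0], 0.085]
    - [[-0.009, -0.021, -0.003], [0, 0, 0], 0.085]
    - [[-0.009, -0.021, -0.003], [0, 0, 0], 0.085]

```text
clock: 2.35
position: [0.1263, 0.4466, 0.2836]
tcp_rot: [[-0.963, 0.271, 0.0], [0.271, 0.963, 0.0], [-0.0, 0.0, -1.0]]
ft_force: [-0.3, 0.1, -0.1]
finger_gap: 0.995
grip_force: 0.0
```

arm_command:
  increments:
    - [[-0.04, 0, 0], [0, 0, 0.09], 0.085]
    - [[-0.04, 0, 0], [0, 0, 0.09], 0.085]
    - [[-0.04, 0, 0], [0, 0, 0.09], 0.085]
    - [[-0.04, 0, 0], [0, 0, 0.09], 0.085]
    - [[-0.04, 0, 0], [0, 0, 0.09], 0.085]
    - [[-0.04, 0, 0], [0, 0, 0.09], 0.085]
    - [[-0.04, 0, 0], [0, 0, 0.09], 0.085]
    - [[-0.04, 0, 0], [0, 0, 0.09], 0.085]
    - [[-0.04, 0, 0], [0, 0, 0.09], 0.085]
    - [[-0.04, 0, 0], [0, 0, 0.09], 0.085]

```text
clock: 3.35
position: [0.428, 0.2031, 0.2836]
tcp_rot: [[-0.382, 0.924, 0.001], [0.924, 0.382, 0.0], [0.0, 0.001, -1.0]]
ft_force: [0.4, -0.5, 1.3]
finger_gap: 0.998
grip_force: 0.0
```

arm_command:
  increments:
    - [[-0.045, -0.01, 0], [0, 0, 0.09], 0.085]
    - [[-0.045, -0.01, 0], [0, 0, 0.09], 0.085]
    - [[-0.045, 0, 0], [0, 0, 0.09], 0.085]
    - [[-0.045, 0, 0], [0, 0, 0.09], 0.085]
    - [[-0.045, 0, 0], [0, 0, 0.09], 0.085]
    - [[-0.045, 0, 0], [0, 0, 0.09], 0.085]
    - [[-0.045, 0, 0], [0, 0, 0.09], 0.085]
    - [[-0.045, 0, 0], [0, 0, 0.09], 0.085]
    - [[-0.045, 0, 0], [0, 0, 0.09], 0.085]
    - [[-0.045, 0, 0], [0, 0, 0.09], 0.085]

```text
clock: 4.35
position: [0.4038, -0.2393, 0.2837]
tcp_rot: [[0.486, 0.874, 0.001], [0.874, -0.486, -0.0], [0.0, 0.001, -1.0]]
ft_force: [1.7, -0.4, -0.2]
finger_gap: 0.996
grip_force: 0.0
```

```bash
python3 - <<'E'
from h import *
np.set_printoptions(precision=3,suppress=True)
s=arm.sense();print(s['position'],s['joint_pos'],s['tcp_rot'])
c=cap('wrist','w1.png');print(proj(c,[.5466,-.4543,.113]))
M=np.array(c['tool_from_camera']);print(M)
E
```

```text
[ 0.404 -0.239  0.284] [-23.974   6.446  51.88  116.595  -5.902  59.477   1.661] [[ 0.486  0.874  0.001]
 [ 0.874 -0.486 -0.   ]
 [ 0.     0.001 -1.   ]]
[498.131 309.022]
[[-0.001 -0.963 -0.27   0.069]
 [ 1.    -0.001 -0.    -0.   ]
 [ 0.    -0.27   0.963 -0.121]
 [ 0.     0.     0.     1.   ]]
```

arm_command:
  increments:
    - [[-0.012, 0.023, 0.004], [0, 0, 0], 0.085]
    - [[-0.012, 0.023, 0.004], [0, 0, 0], 0.085]
    - [[-0.012, 0.023, 0.004], [0, 0, 0], 0.085]
    - [[-0.012, 0.023, 0.004], [0, 0, 0], 0.085]
    - [[-0.012, 0.023, 0.004], [0, 0, 0], 0.085]
    - [[-0.012, 0.023, 0.004], [0, 0, 0], 0.085]
    - [[-0.012, 0.023, 0.004], [0, 0, 0], 0.085]
    - [[-0.012, 0.023, 0.004], [0, 0, 0], 0.085]
    - [[-0.012, 0.023, 0.004], [0, 0, 0], 0.085]
    - [[-0.012, 0.023, 0.004], [0, 0, 0], 0.085]

```text
clock: 5.4
position: [0.5487, -0.454, 0.2429]
tcp_rot: [[0.482, 0.876, -0.0], [0.876, -0.482, 0.0], [0.0, -0.0, -1.0]]
ft_force: [0.9, 0.1, 0.8]
finger_gap: 0.994
grip_force: 0.0
```

```bash
python3 - <<'E'
from h import *
np.set_printoptions(precision=3,suppress=True)
s=arm.sense();print(s['position'],s['joint_pos'])
c=cap('wrist','w2.png');print(proj(c,[.5466,-.4543,.113]))
c=cap('wrist')
im=cv2.imread('pics/w2.png');cv2.imwrite('pics/w2b.png',cv2.resize(im,None,fx=1.4,fy=1.4,interpolation=cv2.INTER_CUBIC))
E
```

```text
[ 0.549 -0.454  0.243] [  7.113  37.781  44.332  86.045 -27.602  67.521  27.292]
[277.451 211.929]
```

View pics/w2b.png

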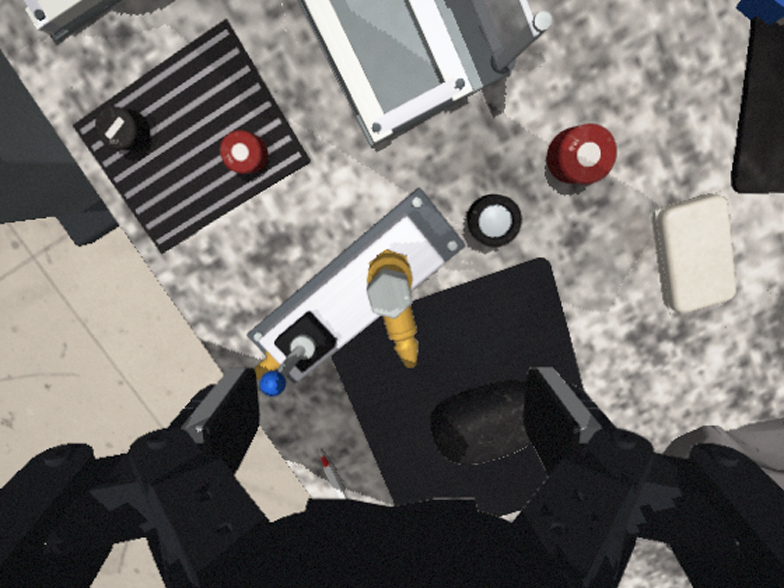

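The wrist view shows the hexagon's top at about (389,291)/1.4, the outlet tip at (409,364)/1.4 and the blue knob at (271,383)/1.4. The mat holds exactly two specimens, and the loupe stays clear of the elbow.

```bash
python3 - <<'E'
from h import *
np.set_printoptions(precision=4,suppress=True)
W=cap('wrist');T=cap('top');S=cap('scene')
t=lambda x,y:(T,185+x/3.5-.36,140+y/3.5-.36); s=lambda x,y:(S,150+x/3.2-.34,165+y/3.2-.34); w=lambda x,y:(W,x/1.4-.15,y/1.4-.15)
def two(n,*o):
    X=tri(o);print(n,X,[round(float(np.linalg.norm(proj(c,X)-(u,v))),2) for c,u,v in o])
two('hex',w(389,291),t(637,287),s(612,240))
two('hexWT',w(389,291),t(637,287));two('hexWS',w(389,291),s(612,240))
two('tip',w(409,364),t(728,313),s(686,332))
two('blue',w(271,383),t(673,466),s(550,402))
two('red',w(240,152),t(406,396),s(365,321))
two('black',w(114,127),t(312,511),s(210,357))
for z in (.113,.116):print(z,w(389,291)and onz(*w(389,291),z), 'tip',onz(*w(409,364),z-.029))
print('screws', [onz(*w(*p),.006) for p in ((417,202),(452,245),(257,336))])
E
```

```text
hex [ 0.5476 -0.4538  0.1117] [1.2, 0.64, 0.56]
hexWT [ 0.5472 -0.455   0.1045] [0.42, 0.18]
hexWS [ 0.5484 -0.4536  0.1114] [0.79, 0.38]
tip [ 0.533  -0.5089  0.0877] [0.81, 0.76, 0.49]
blue [ 0.4482 -0.4744  0.093 ] [1.02, 0.6, 0.4]
red [ 0.4931 -0.3304  0.0239] [0.59, 0.29, 0.02]
black [ 0.4237 -0.2722  0.0228] [1.78, 1.24, 0.85]
0.113 [ 0.5483 -0.4527  0.113 ] tip [ 0.5316 -0.5102  0.084 ]
0.116 [ 0.5487 -0.452   0.116 ] tip [ 0.5322 -0.5089  0.087 ]
screws [array([ 0.5877, -0.4255,  0.006 ]), array([ 0.5962, -0.4686,  0.006 ]), array([ 0.4174, -0.458 ,  0.006 ])]
```

arm_command:
  increments:
    - [[0, 0, 0], [0, 0, -0.146], 0.085]
    - [[0, 0, 0], [0, 0, -0.146], 0.085]
    - [[0, 0, 0], [0, 0, -0.146], 0.085]
    - [[0, 0, 0], [0, 0, -0.146], 0.085]
    - [[0, 0, 0], [0, 0, -0.146], 0.085]
    - [[0, 0, 0], [0, 0, -0.146], 0.085]
    - [[0, 0, 0], [0, 0, -0.146], 0.085]
    - [[0, 0, 0], [0, 0, -0.146], 0.085]
    - [[0, 0, 0], [0, 0, -0.146], 0.085]
    - [[0, 0, 0], [0, 0, -0.146], 0.085]

```text
clock: 6.65
position: [0.5479, -0.4521, 0.244]
tcp_rot: [[-0.821, 0.57, 0.0], [0.57, 0.821, 0.0], [-0.0, 0.0, -1.0]]
ft_force: [-0.3, -0.5, 0.2]
finger_gap: 0.999
grip_force: 0.0
```

arm_command:
  increments:
    - [[0, 0, 0.005], [0, 0, -0.146], 0.07]
    - [[0, 0, 0.005], [0, 0, -0.146], 0.07]
    - [[0, 0, 0.01], [0, 0, -0.146], 0.07]
    - [[0, 0, 0.01], [0, 0, -0.146], 0.07]
    - [[0, 0, 0.01], [0, 0, -0.146], 0.07]
    - [[0, 0, 0.01], [0, 0, -0.145], 0.06]
    - [[0, 0, 0], [0, 0, 0], 0.06]
    - [[0, 0, 0], [0, 0, 0], 0.06]
    - [[0, 0, 0], [0, 0, 0], 0.06]
    - [[0, 0, 0], [0, 0, 0], 0.06]

```text
clock: 7.65
position: [0.5485, -0.4532, 0.1942]
tcp_rot: [[-0.966, -0.257, 0.001], [-0.257, 0.966, -0.001], [-0.001, -0.001, -1.0]]
ft_force: [-0.4, 0.3, 0.4]
finger_gap: 0.7
grip_force: 0.0
```

```bash
python3 - <<'E'
from h import *
np.set_printoptions(precision=4,suppress=True)
s=arm.sense();print(s['position'],s['joint_pos']);R=np.array(s['tcp_rot']);print(R,np.degrees(np.arctan2(R[1,1],R[0,1])))
c=cap('wrist','w3.png');print(proj(c,[.5478,-.4535,.113]),proj(c,[.533,-.509,.087]))
im=cv2.imread('pics/w3.png')
h=cv2.cvtColor(im,cv2.COLOR_BGR2HSV)
m=cv2.inRange(h,(12,120,60),(30,255,255));n,l,st,ce=cv2.connectedComponentsWithStats(m)
for i in range(1,n):
    if st[i,4]>60:print(st[i],ce[i])
print(R.T@(np.array([.5478,-.4535,.118])-s['position']))
E
```

```text
[ 0.5485 -0.4532  0.1942] [ 26.992   34.0381  11.3815  87.27    -7.3675  59.3577 145.1056]
[[-0.9665 -0.2568  0.0009]
 [-0.2568  0.9665 -0.0008]
 [-0.0006 -0.001  -1.    ]] 104.88043273078414
[278.468  227.8505] [208.779 178.371]
[274  24  28  36 505] [288.0911  40.9881]
[ 207  175   91   43 1746] [251.3081 195.1197]
[ 0.0008 -0.0001  0.0762]
```

View pics/w3.png

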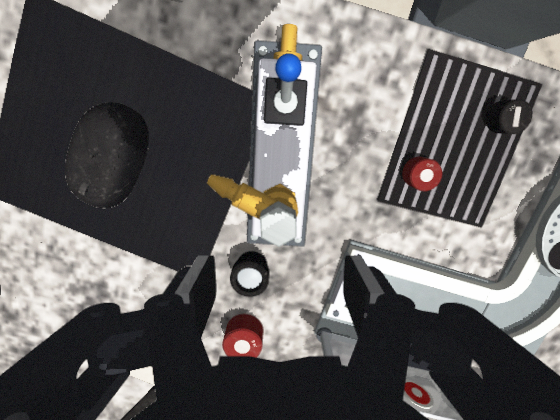

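The view shows the hexagon at about (279,222) and the outlet tip at (209,178). The jaws' closing axis matches the flats. I'll zoom in for exact centring.

```bash
python3 - <<'E'
import cv2
im=cv2.imread('pics/w3.png');a=im[165:255,195:325];b=cv2.imread('pics/w2.png')[165:270,230:320]
a=cv2.resize(a,(780,540),interpolation=cv2.INTER_CUBIC)
cv2.imwrite('pics/w3c.png',a[:, :])
E
```

```text
(no output)
```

View pics/w3c.png

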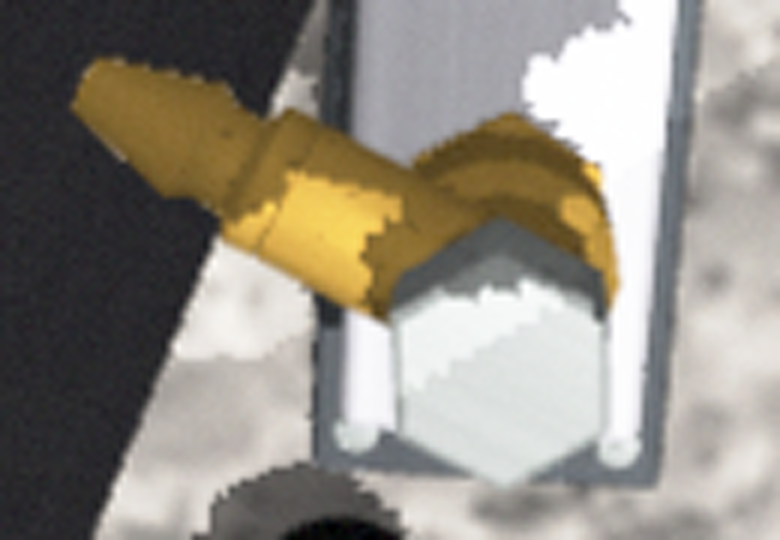

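The hexagon's top-face centre is at about (278,228), matching the prediction, and its flats are parallel to the pads. Descend and grip.

arm_command:
  increments:
    - [[0.0008, 0, 0.01], [0, 0, 0], 0.06]
    - [[0, 0, 0.01], [0, 0, 0], 0.06]
    - [[0, 0, 0.01], [0, 0, 0], 0.06]
    - [[0, 0, 0.01], [0, 0, 0], 0.06]
    - [[0, 0, 0.01], [0, 0, 0], 0.06]
    - [[0, 0, 0.01], [0, 0, 0], 0.06]
    - [[0, 0, 0.01], [0, 0, 0], 0.06]
    - [[0, 0, 0.006], [0, 0, 0], 0.06]
    - [[0, 0, 0], [0, 0, 0], 0.05]
    - [[0, 0, 0], [0, 0, 0], 0.035]

```text
clock: 8.7
position: [0.5475, -0.4535, 0.1174]
tcp_rot: [[-0.966, -0.258, 0.0], [-0.258, 0.966, -0.0], [-0.0, -0.0, -1.0]]
ft_force: [0.2, -0.0, -0.2]
finger_gap: 0.434
grip_force: 0.0
```

arm_command:
  increments:
    - [[0, 0, 0], [0, 0, 0], 0.01]
    - [[0, 0, 0], [0, 0, 0], 0.01]
    - [[0, 0, 0], [0, 0, 0], 0.01]
    - [[0, 0, 0], [0, 0, 0], 0.01]
    - [[0, 0, 0], [0, 0, 0], 0.01]
    - [[0, 0, 0], [0, 0, 0], 0.01]
    - [[0, 0, 0], [0, 0, 0], 0.01]
    - [[0, 0, 0], [0, 0, 0], 0.01]
    - [[0, 0, 0], [0, 0, 0], 0.01]
    - [[0, 0, 0], [0, 0, 0], 0.01]
  grip_force: 50

```text
clock: 9.7
position: [0.5478, -0.4541, 0.1181]
tcp_rot: [[-0.966, -0.258, 0.001], [-0.258, 0.966, -0.001], [-0.001, -0.002, -1.0]]
ft_force: [0.3, -1.7, 5.0]
finger_gap: 0.267
grip_force: 52.2
```

arm_command:
  increments:
    - [[0, 0, 0.0001], [0, 0, 0.12], 0.01]
    - [[0, 0, 0.0001], [0, 0, 0.12], 0.01]
    - [[0, 0, 0.0001], [0, 0, 0.12], 0.01]
    - [[0, 0, 0.0001], [0, 0, 0.12], 0.01]
    - [[0, 0, 0.0001], [0, 0, 0.12], 0.01]
    - [[0, 0, 0.0001], [0, 0, 0.12], 0.01]
    - [[0, 0, 0.0001], [0, 0, 0.12], 0.01]
    - [[0, 0, 0.0001], [0, 0, 0.12], 0.01]
    - [[0, 0, 0.0001], [0, 0, 0.12], 0.01]
    - [[0, 0, 0.0001], [0, 0, 0.12], 0.01]

```text
clock: 10.7
position: [0.5475, -0.4549, 0.1172]
tcp_rot: [[-0.586, 0.81, 0.001], [0.81, 0.586, -0.003], [-0.003, -0.001, -1.0]]
ft_force: [-0.2, -4.6, 3.8]
finger_gap: 0.266
grip_force: 52.8
```

arm_command:
  increments:
    - [[0, 0, 0.0001], [0, 0, 0.12], 0.01]
    - [[0, 0, 0.0001], [0, 0, 0.12], 0.01]
    - [[0, 0, 0.0001], [0, 0, 0.12], 0.01]
    - [[0, 0, 0.0001], [0, 0, 0.12], 0.01]
    - [[0, 0, 0.0001], [0, 0, 0.12], 0.01]
    - [[0, 0, 0.0001], [0, 0, 0.12], 0.01]
    - [[0, 0, 0.0001], [0, 0, 0.12], 0.01]
    - [[0, 0, 0.0001], [0, 0, 0.12], 0.01]
    - [[0, 0, 0.0001], [0, 0, 0.12], 0.01]
    - [[0, 0, 0.0001], [0, 0, 0.12], 0.01]

```text
clock: 11.7
position: [0.5466, -0.455, 0.1162]
tcp_rot: [[0.543, 0.84, 0.0], [0.84, -0.543, -0.003], [-0.002, 0.002, -1.0]]
ft_force: [-2.4, -3.2, 6.1]
finger_gap: 0.259
grip_force: 53.0
```

arm_command:
  increments:
    - [[0, 0, 0.0001], [0, 0, 0.12], 0.01]
    - [[0, 0, 0.0001], [0, 0, 0.12], 0.01]
    - [[0, 0, 0.0001], [0, 0, 0.12], 0.01]
    - [[0, 0, 0.0001], [0, 0, 0.12], 0.01]
    - [[0, 0, 0.0001], [0, 0, 0.12], 0.01]
    - [[0, 0, 0.0001], [0, 0, 0.12], 0.01]
    - [[0, 0, 0.0001], [0, 0, 0.12], 0.01]
    - [[0, 0, 0.0001], [0, 0, 0.12], 0.01]
    - [[0, 0, 0.0001], [0, 0, 0.12], 0.01]
    - [[0, 0, 0], [0, 0, 0.08], 0.01]

```text
clock: 12.7
position: [0.5463, -0.4543, 0.1153]
tcp_rot: [[0.987, -0.162, -0.001], [-0.162, -0.987, -0.001], [-0.001, 0.001, -1.0]]
ft_force: [-2.3, -1.4, 8.4]
finger_gap: 0.269
grip_force: 53.4
```

```bash
python3 - <<'E'
from h import *
np.set_printoptions(precision=4,suppress=True)
s=arm.sense();print(s['position'],s['joint_pos'],s['torque'],s['ft_force'],s['grip_force']);R=np.array(s['tcp_rot']);a=np.degrees(np.arctan2(R[1,1],R[0,1]));print(R,a,'outlet',a-210)
print(np.degrees(np.arctan2(.6848-.5478,0)),np.degrees(np.arctan2(-.2846+.454,.6848-.5478)))
E
```

```text
[ 0.5463 -0.4543  0.1153] [  0.093   54.1079  59.4171  92.4317 -50.7547  64.0508 -26.3119] [-0.3483  0.6886  0.1452] [-2.2756 -1.4027  8.3864] 53.36555959889665
[[ 0.9868 -0.1622 -0.0008]
 [-0.1622 -0.9868 -0.0013]
 [-0.0006  0.0014 -1.    ]] -99.33180073204922 outlet -309.3318007320492
90.0 51.0362599957075
```

arm_command:
  increments:
    - [[0, 0, 0], [0, 0, 0], 0.05]
    - [[0, 0, 0], [0, 0, 0], 0.05]
    - [[0, 0, 0], [0, 0, 0], 0.05]
    - [[0, 0, -0.006], [0, 0, 0], 0.05]
    - [[0, 0, 0], [0, 0, -0.1428], 0.05]
    - [[0, 0, 0], [0, 0, -0.1428], 0.05]
    - [[0, 0, 0], [0, 0, -0.1428], 0.05]
    - [[0, 0, 0], [0, 0, -0.1428], 0.05]
    - [[0, 0, 0], [0, 0, -0.1428], 0.05]
    - [[0, 0, 0], [0, 0, -0.1428], 0.05]

```text
clock: 13.7
position: [0.5475, -0.4533, 0.1208]
tcp_rot: [[0.761, 0.649, 0.0], [0.649, -0.761, 0.0], [0.0, 0.0, -1.0]]
ft_force: [0.4, -0.1, 0.0]
finger_gap: 0.583
grip_force: 0.0
```

arm_command:
  increments:
    - [[0, 0, 0], [0, 0, -0.1428], 0.05]
    - [[0, 0, 0], [0, 0, -0.1428], 0.05]
    - [[0, 0, 0], [0, 0, -0.1428], 0.05]
    - [[0, 0, 0], [0, 0, -0.1428], 0.05]
    - [[0, 0, 0], [0, 0, -0.1428], 0.05]
    - [[0, 0, 0], [0, 0, -0.1428], 0.05]
    - [[0, 0, 0], [0, 0, -0.1428], 0.05]
    - [[0, 0, 0], [0, 0, -0.1428], 0.05]
    - [[0, 0, 0], [0, 0, -0.1428], 0.05]
    - [[0, 0, 0], [0, 0, -0.1428], 0.05]

```text
clock: 14.7
position: [0.5473, -0.4534, 0.1209]
tcp_rot: [[-0.534, 0.846, 0.0], [0.846, 0.534, -0.0], [-0.0, 0.0, -1.0]]
ft_force: [0.2, 0.0, -0.8]
finger_gap: 0.586
grip_force: 0.0
```

arm_command:
  increments:
    - [[0, 0, 0], [0, 0, -0.1428], 0.05]
    - [[0, 0, 0], [0, 0, -0.1428], 0.05]
    - [[0, 0, 0], [0, 0, -0.1428], 0.05]
    - [[0, 0, 0], [0, 0, -0.1428], 0.05]
    - [[0, 0, 0], [0, 0, -0.1428], 0.05]
    - [[0, 0, 0], [0, 0, -0.1428], 0.05]
    - [[0, 0, 0], [0, 0, 0], 0.05]
    - [[0, 0, 0], [0, 0, 0], 0.05]
    - [[0, 0, 0], [0, 0, 0], 0.05]
    - [[0, 0, 0], [0, 0, 0], 0.05]

```text
clock: 15.7
position: [0.5474, -0.4532, 0.1204]
tcp_rot: [[-0.987, 0.158, -0.0], [0.158, 0.987, -0.0], [0.0, -0.0, -1.0]]
ft_force: [0.4, -0.2, -0.1]
finger_gap: 0.584
grip_force: 0.0
```

```bash
python3 - <<'E'
from h import *
np.set_printoptions(precision=4,suppress=True)
s=arm.sense();print(s['position'],s['joint_pos'],s['finger_gap']);R=np.array(s['tcp_rot']);a=np.degrees(np.arctan2(R[1,1],R[0,1]));print(R,a)
c=cap('wrist','w4.png');im=cv2.imread('pics/w4.png');cv2.imwrite('pics/w4b.png',im[120:420,60:500])
E
```

```text
[ 0.5474 -0.4532  0.1204] [ 23.4554  39.0522  16.8506  90.5113 -13.3068  52.4273 125.8117] 0.5836296990281012
[[-0.9874  0.158  -0.0003]
 [ 0.158   0.9874 -0.0001]
 [ 0.0003 -0.0001 -1.    ]] 80.91185871926952
```

View pics/w4b.png

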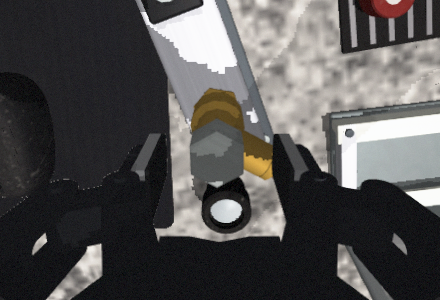

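The hexagon is centred between the pads and the outlet now points to the drying end. Grip and turn further.

arm_command:
  increments:
    - [[0, 0, 0.005], [0, 0, 0], 0.05]
    - [[0, 0, 0], [0, 0, 0], 0.01]
    - [[0, 0, 0], [0, 0, 0], 0.01]
    - [[0, 0, 0], [0, 0, 0], 0.01]
    - [[0, 0, 0], [0, 0, 0], 0.01]
    - [[0, 0, 0], [0, 0, 0], 0.01]
    - [[0, 0, 0], [0, 0, 0], 0.01]
    - [[0, 0, 0.0001], [0, 0, 0.1428], 0.01]
    - [[0, 0, 0.0001], [0, 0, 0.1428], 0.01]
    - [[0, 0, 0.0001], [0, 0, 0.1428], 0.01]

```text
clock: 16.75
position: [0.5471, -0.4541, 0.115]
tcp_rot: [[-0.83, 0.558, 0.0], [0.558, 0.83, -0.001], [-0.001, -0.001, -1.0]]
ft_force: [-1.2, -4.9, -4.6]
finger_gap: 0.267
grip_force: 51.8
```

arm_command:
  increments:
    - [[0, 0, 0.0001], [0, 0, 0.1428], 0.01]
    - [[0, 0, 0.0001], [0, 0, 0.1428], 0.01]
    - [[0, 0, 0.0001], [0, 0, 0.1428], 0.01]
    - [[0, 0, 0.0001], [0, 0, 0.1428], 0.01]
    - [[0, 0, 0.0001], [0, 0, 0.1428], 0.01]
    - [[0, 0, 0.0001], [0, 0, 0.1428], 0.01]
    - [[0, 0, 0.0001], [0, 0, 0.1428], 0.01]
    - [[0, 0, 0.0001], [0, 0, 0.1428], 0.01]
    - [[0, 0, 0.0001], [0, 0, 0.1428], 0.01]
    - [[0, 0, 0.0001], [0, 0, 0.1428], 0.01]

```text
clock: 17.75
position: [0.5472, -0.4542, 0.1139]
tcp_rot: [[0.434, 0.901, 0.0], [0.901, -0.434, -0.002], [-0.002, 0.001, -1.0]]
ft_force: [-0.2, -6.4, -5.7]
finger_gap: 0.266
grip_force: 51.6
```

arm_command:
  increments:
    - [[0, 0, 0.0001], [0, 0, 0.1428], 0.01]
    - [[0, 0, 0.0001], [0, 0, 0.1428], 0.01]
    - [[0, 0, 0.0001], [0, 0, 0.1428], 0.01]
    - [[0, 0, 0.0001], [0, 0, 0.1428], 0.01]
    - [[0, 0, 0.0001], [0, 0, 0.1428], 0.01]
    - [[0, 0, 0.0001], [0, 0, 0.1428], 0.01]
    - [[0, 0, 0.0001], [0, 0, 0.1428], 0.01]
    - [[0, 0, 0.0001], [0, 0, 0.1428], 0.01]
    - [[0, 0, 0.0001], [0, 0, 0.1428], 0.01]
    - [[0, 0, 0], [0, 0, 0], 0.01]

```text
clock: 18.75
position: [0.5472, -0.4543, 0.1128]
tcp_rot: [[0.987, -0.161, -0.001], [-0.161, -0.987, -0.003], [-0.0, 0.003, -1.0]]
ft_force: [-1.0, -6.0, -2.5]
finger_gap: 0.268
grip_force: 51.9
```

```bash
python3 - <<'E'
from h import *
np.set_printoptions(precision=4,suppress=True)
s=arm.sense();print(s['position'],s['joint_pos'],s['finger_gap'],s['torque'],s['ft_force']);R=np.array(s['tcp_rot']);a=np.degrees(np.arctan2(R[1,1],R[0,1]));print(R,a)
c=cap('wrist','w5.png');T=cap('top','top5.png')
E
```

```text
[ 0.5472 -0.4543  0.1128] [ -0.008   54.4571  59.576   92.4429 -51.1566  63.9849 -26.0654] 0.26772718780496524 [-1.6133  0.1937 -0.1454] [-0.9854 -6.0239 -2.529 ]
[[ 0.987  -0.1609 -0.0006]
 [-0.1609 -0.987  -0.0027]
 [-0.0002  0.0028 -1.    ]] -99.26030898523356
```

arm_command:
  increments:
    - [[0, 0, 0], [0, 0, 0], 0.05]
    - [[0, 0, 0], [0, 0, 0], 0.05]
    - [[0, 0, 0], [0, 0, 0], 0.05]
    - [[0, 0.0008, -0.006], [0, 0, 0], 0.05]
    - [[0, 0, 0], [0, 0, -0.1428], 0.05]
    - [[0, 0, 0], [0, 0, -0.1428], 0.05]
    - [[0, 0, 0], [0, 0, -0.1428], 0.05]
    - [[0, 0, 0], [0, 0, -0.1428], 0.05]
    - [[0, 0, 0], [0, 0, -0.1428], 0.05]
    - [[0, 0, 0], [0, 0, -0.1428], 0.05]

```text
clock: 19.85
position: [0.5474, -0.4541, 0.1198]
tcp_rot: [[0.761, 0.648, 0.001], [0.648, -0.761, 0.0], [0.0, 0.0, -1.0]]
ft_force: [0.1, -0.6, -0.0]
finger_gap: 0.588
grip_force: 0.0
```

arm_command:
  increments:
    - [[0, 0, 0], [0, 0, -0.1428], 0.05]
    - [[0, 0, 0], [0, 0, -0.1428], 0.05]
    - [[0, 0, 0], [0, 0, -0.1428], 0.05]
    - [[0, 0, 0], [0, 0, -0.1428], 0.05]
    - [[0, 0, 0], [0, 0, -0.1428], 0.05]
    - [[0, 0, 0], [0, 0, -0.1428], 0.05]
    - [[0, 0, 0], [0, 0, -0.1428], 0.05]
    - [[0, 0, 0], [0, 0, -0.1428], 0.05]
    - [[0, 0, 0], [0, 0, -0.1428], 0.05]
    - [[0, 0, 0], [0, 0, -0.1428], 0.05]

```text
clock: 20.85
position: [0.5472, -0.4543, 0.1199]
tcp_rot: [[-0.533, 0.846, 0.0], [0.846, 0.533, -0.0], [-0.0, 0.0, -1.0]]
ft_force: [1.1, 0.1, 0.5]
finger_gap: 0.586
grip_force: 0.0
```

arm_command:
  increments:
    - [[0, 0, 0], [0, 0, -0.1428], 0.05]
    - [[0, 0, 0], [0, 0, -0.1428], 0.05]
    - [[0, 0, 0], [0, 0, -0.1428], 0.05]
    - [[0, 0, 0], [0, 0, -0.1428], 0.05]
    - [[0, 0, 0], [0, 0, -0.1428], 0.05]
    - [[0, 0, 0], [0, 0, -0.1428], 0.05]
    - [[0, 0, 0.006], [0, 0, 0], 0.05]
    - [[0, 0, 0], [0, 0, 0], 0.03]
    - [[0, 0, 0], [0, 0, 0], 0.01]
    - [[0, 0, 0], [0, 0, 0], 0.01]

```text
clock: 21.85
position: [0.5469, -0.4544, 0.1131]
tcp_rot: [[-0.987, 0.158, -0.001], [0.158, 0.987, -0.0], [0.001, -0.0, -1.0]]
ft_force: [-0.9, -0.7, -0.1]
finger_gap: 0.268
grip_force: 51.3
```

arm_command:
  increments:
    - [[0, 0, 0], [0, 0, 0], 0.01]
    - [[0, 0, 0], [0, 0, 0], 0.01]
    - [[0, 0, 0], [0, 0, 0], 0.01]
    - [[0, 0, 0.0001], [0, 0, 0.1428], 0.01]
    - [[0, 0, 0.0001], [0, 0, 0.1428], 0.01]
    - [[0, 0, 0.0001], [0, 0, 0.1428], 0.01]
    - [[0, 0, 0.0001], [0, 0, 0.1428], 0.01]
    - [[0, 0, 0.0001], [0, 0, 0.1428], 0.01]
    - [[0, 0, 0.0001], [0, 0, 0.1428], 0.01]
    - [[0, 0, 0.0001], [0, 0, 0.1428], 0.01]

```text
clock: 22.85
position: [0.547, -0.4542, 0.1123]
tcp_rot: [[-0.397, 0.918, -0.0], [0.918, 0.397, -0.0], [-0.0, -0.0, -1.0]]
ft_force: [-1.6, -1.6, -1.8]
finger_gap: 0.261
grip_force: 51.1
```

```bash
python3 - <<'E'
from h import *
np.set_printoptions(precision=4,suppress=True)
s=arm.sense();print(s['position'],s['joint_pos'],s['finger_gap'],s['torque'],s['ft_force']);R=np.array(s['tcp_rot']);a=np.degrees(np.arctan2(R[1,1],R[0,1]));print(a)
E
```

```text
[ 0.547  -0.4542  0.1123] [ 14.3184  42.4737  31.5564  91.4201 -26.0129  53.5952  78.2322] 0.2607471341845854 [-0.285   0.2037  0.0701] [-1.6113 -1.5721 -1.7706]
23.38800111247687
```

arm_command:
  increments:
    - [[0, 0, 0.0001], [0, 0, 0.1428], 0.01]
    - [[0, 0, 0.0001], [0, 0, 0.1428], 0.01]
    - [[0, 0, 0.0001], [0, 0, 0.1428], 0.01]
    - [[0, 0, 0.0001], [0, 0, 0.1428], 0.01]
    - [[0, 0, 0.0001], [0, 0, 0.1428], 0.01]
    - [[0, 0, 0.0001], [0, 0, 0.1428], 0.01]
    - [[0, 0, 0.0001], [0, 0, 0.1428], 0.01]
    - [[0, 0, 0.0001], [0, 0, 0.1428], 0.01]
    - [[0, 0, 0.0001], [0, 0, 0.1428], 0.01]
    - [[0, 0, 0.0001], [0, 0, 0.1428], 0.01]

```text
clock: 23.85
position: [0.5473, -0.4544, 0.1113]
tcp_rot: [[0.852, 0.524, -0.0], [0.524, -0.852, -0.001], [-0.001, 0.001, -1.0]]
ft_force: [-1.5, -2.1, -2.7]
finger_gap: 0.269
grip_force: 51.0
```

arm_command:
  increments:
    - [[0, 0, 0.0001], [0, 0, 0.14], 0.01]
    - [[0, 0, 0.0001], [0, 0, 0.14], 0.01]
    - [[0, 0, 0.0001], [0, 0, 0.14], 0.01]
    - [[0, 0, 0.0001], [0, 0, 0.14], 0.01]
    - [[0, 0, 0.0001], [0, 0, 0.14], 0.01]
    - [[0, 0, 0], [0, 0, 0], 0.01]
    - [[0, 0, 0], [0, 0, 0], 0.01]
    - [[0, 0, 0], [0, 0, 0], 0.01]
    - [[0, 0, 0], [0, 0, 0], 0.01]
    - [[0, 0, 0], [0, 0, 0], 0.01]

```text
clock: 24.85
position: [0.5473, -0.4544, 0.1108]
tcp_rot: [[0.99, -0.142, 0.0], [-0.142, -0.99, -0.0], [0.0, 0.0, -1.0]]
ft_force: [1.1, -5.6, -5.7]
finger_gap: 0.265
grip_force: 50.5
```

```bash
python3 - <<'E'
from h import *
np.set_printoptions(precision=4,suppress=True)
s=arm.sense();print(s['position'],s['joint_pos'],s['finger_gap'],s['torque'],s['ft_force']);R=np.array(s['tcp_rot']);a=np.degrees(np.arctan2(R[1,1],R[0,1]));print(a)
# target from top & scene: red blob near target
T=cap('top');S=cap('scene')
out=[]
for c,box in ((T,(262,145,295,172)),(S,(285,175,312,195))):
    f=np.array(c['frame']);x0,y0,x1,y1=box;g=f[y0:y1,x0:x1].astype(int);m=(g[...,0]-np.maximum(g[...,1],g[...,2])>40)
    ys,xs=np.nonzero(m);u,v=(xs.min()+xs.max())/2+x0,(ys.min()+ys.max())/2+y0;print(m.sum(),u,v,xs.max()-xs.min(),ys.max()-ys.min());out.append((c,u,v))
X=tri(out);print(X,np.degrees(np.arctan2(X[1]+.4542,X[0]-.547)))
for u,v in [(o[1],o[2]) for o in out[:1]]: 
    Z=onz(T,u,v,.076);print(Z,np.degrees(np.arctan2(Z[1]+.4542,Z[0]-.547)))
E
```

```text
[ 0.5473 -0.4544  0.1108] [  0.0965  54.6287  59.5081  92.4491 -51.4144  63.9872 -24.7785] 0.2653666686762558 [-1.3558  0.0195  0.0063] [ 1.0667 -5.6088 -5.7417]
-98.15562609105189
25 277.5 158.0 11 2
58 297.5 184.5 9 9
[ 0.6854 -0.2832  0.0717] 51.02135771270154
[ 0.6842 -0.2833  0.076 ] 51.252439841410805
```

arm_command:
  increments:
    - [[0, 0, 0], [0, 0, 0.014], 0.01]
    - [[0, 0, 0], [0, 0, 0], 0.01]
    - [[0, 0, 0], [0, 0, 0], 0.05]
    - [[0, 0, 0], [0, 0, 0], 0.05]
    - [[0, 0, 0], [0, 0, 0], 0.05]
    - [[0, 0, -0.01], [0, 0, 0], 0.05]
    - [[0, 0, -0.02], [0, 0, 0], 0.07]
    - [[0, 0, -0.03], [0, 0, 0], 0.085]
    - [[0, 0, -0.04], [0, 0, 0], 0.085]
    - [[0, 0, -0.02], [0, 0, 0], 0.085]

```text
clock: 25.95
position: [0.5475, -0.4558, 0.2366]
tcp_rot: [[0.988, -0.157, 0.004], [-0.157, -0.988, -0.004], [0.004, 0.003, -1.0]]
ft_force: [-0.1, -1.2, 1.1]
finger_gap: 0.994
grip_force: 0.0
```

arm_command:
  increments:
    - [[-0.012, -0.012, 0], [0, 0, -0.07], 0.085]
    - [[-0.012, -0.012, 0], [0, 0, -0.07], 0.085]
    - [[-0.012, -0.012, 0], [0, 0, -0.07], 0.085]
    - [[-0.012, -0.012, 0], [0, 0, -0.07], 0.085]
    - [[-0.012, -0.012, 0], [0, 0, -0.07], 0.085]
    - [[-0.012, -0.012, 0], [0, 0, -0.07], 0.085]
    - [[-0.012, -0.012, 0], [0, 0, -0.07], 0.085]
    - [[-0.012, -0.012, 0], [0, 0, -0.07], 0.085]
    - [[-0.012, -0.012, 0], [0, 0, -0.07], 0.085]
    - [[0, 0, 0], [0, 0, 0], 0.085]

```text
clock: 26.95
position: [0.4267, -0.3615, 0.2319]
tcp_rot: [[0.891, 0.454, 0.001], [0.454, -0.891, 0.002], [0.002, -0.001, -1.0]]
ft_force: [-0.6, -0.7, -0.7]
finger_gap: 0.996
grip_force: 0.0
```

```bash
python3 - <<'E'
from h import *
np.set_printoptions(precision=4,suppress=True)
s=arm.sense();print(s['position'],s['joint_pos']);print(np.array(s['tcp_rot']))
c=cap('wrist','w6.png');print(proj(c,[.547,-.4544,.106]),proj(c,[.583,-.4099,.077]))
cv2.imwrite('pics/w6b.png',cv2.resize(cv2.imread('pics/w6.png'),None,fx=1.4,fy=1.4,interpolation=cv2.INTER_CUBIC))
E
```

```text
[ 0.4267 -0.3615  0.2319] [-13.248   31.2198  65.726  109.2596 -32.7779  61.1725   3.2187]
[[ 0.891   0.454   0.0011]
 [ 0.454  -0.891   0.0018]
 [ 0.0018 -0.0011 -1.    ]]
[463.1636 128.109 ] [423.4617  59.6638]
```

View pics/w6b.png

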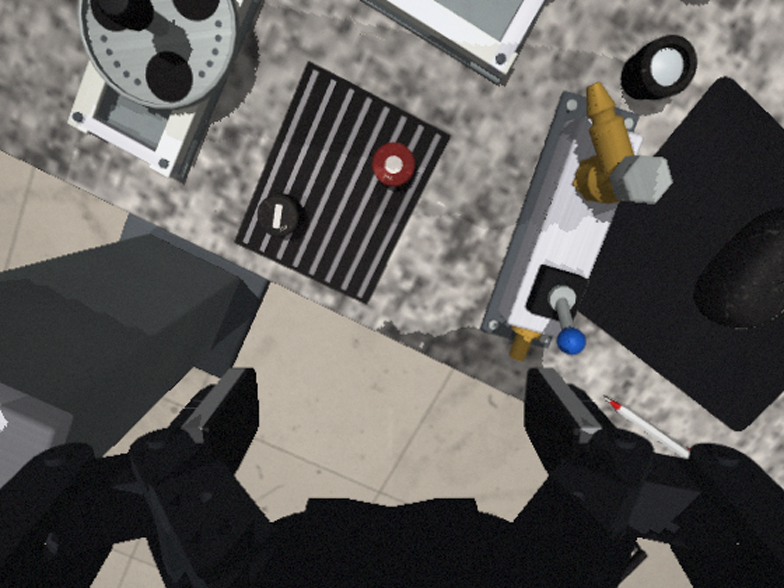

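The elbow's hexagon is at (459,129) px and the tip at (426,62) px, so the outlet now points toward the drying end. The black specimen's top is at (198,153) px and the red one's at (281,116) px. I'll compute positions.

```bash
cat >> h.py <<'E'
def redblob(c,near,r=25):
    f=np.array(c['frame']).astype(int);m=(f[...,0]-np.maximum(f[...,1],f[...,2])>35).astype(np.uint8)
    q=np.zeros_like(m);cv2.circle(q,(int(near[0]),int(near[1])),r,1,-1);m&=q
    ys,xs=np.nonzero(m);return xs,ys
E
python3 - <<'E'
from h import *
np.set_printoptions(precision=4,suppress=True)
W=cap('wrist');T=cap('top');S=cap('scene')
w=lambda x,y:(W,x/1.4-.15,y/1.4-.15)
ax=onz(*w(642,180),.1045);tp=onz(*w(597,86),.0765);print(ax,tp,np.degrees(np.arctan2(*(tp-ax)[[1,0]])), np.degrees(np.arctan2(tp[1]+.4544,tp[0]-.547)))
t=lambda x,y:(T,185+x/3.5-.36,140+y/3.5-.36); s=lambda x,y:(S,150+x/3.2-.34,165+y/3.2-.34)
for n,a,b,c_,z in (('red',(393,164),(406,396),(365,321),.024),('black',(278,215),(312,511),(210,357),.021)):
    X=tri([w(*a),t(*b),s(*c_)]);print(n,X,onz(*w(*a),z))
# circle fit of specimen rims: red by mask
xs,ys=redblob(W,(281,117));(u,v),r=cv2.minEnclosingCircle(np.stack([xs,ys],1).astype(np.float32));print(u,v,r,onz(W,u,v,.014))
print('rail screws',onz(*w(78,117),.0195),onz(*w(164,163),.0195),onz(*w(501,59),.0195),'spot',onz(*w(169,77),.0265))
E
```

```text
[ 0.5472 -0.4526  0.1045] [ 0.5851 -0.4132  0.0765] 46.12452608299487 47.24357114578127
red [ 0.4941 -0.3296  0.0224] [ 0.4946 -0.3291  0.024 ]
black [ 0.4249 -0.2714  0.0199] [ 0.425  -0.2706  0.021 ]
279.4554138183594 118.40445709228516 15.613309860229492 [ 0.493  -0.3287  0.014 ]
rail screws [ 0.4242 -0.1162  0.0195] [ 0.4218 -0.1824  0.0195] [ 0.5889 -0.363   0.0195] spot [ 0.4775 -0.1694  0.0265]
```

arm_command:
  increments:
    - [[0.005, -0.0102, 0.01], [0, 0, 0], 0.06]
    - [[0.005, -0.0102, 0.01], [0, 0, 0], 0.06]
    - [[0.005, -0.0102, 0.01], [0, 0, 0], 0.06]
    - [[0.005, -0.0102, 0.01], [0, 0, 0], 0.06]
    - [[0.005, -0.0102, 0.01], [0, 0, 0], 0.06]
    - [[0.005, -0.0101, 0.01], [0, 0, 0], 0.06]
    - [[0.005, -0.0101, 0.015], [0, 0, 0], 0.06]
    - [[0.0044, -0.0101, 0.015], [0, 0, 0], 0.06]
    - [[0, 0, 0.015], [0, 0, -0.07], 0.06]
    - [[0, 0, 0.015], [0, 0, 0], 0.06]

```text
clock: 28.15
position: [0.4269, -0.2703, 0.11]
tcp_rot: [[0.855, 0.519, 0.0], [0.519, -0.855, 0.0], [0.0, -0.0, -1.0]]
ft_force: [1.0, -1.0, 0.0]
finger_gap: 0.703
grip_force: 0.0
```

```bash
python3 - <<'E'
from h import *
np.set_printoptions(precision=4,suppress=True)
s=arm.sense();R=np.array(s['tcp_rot']);print(s['position'],s['joint_pos']);print(R)
c=cap('wrist','w7.png');print(proj(c,[.425,-.271,.021]),proj(c,[.425,-.271,.003]))
print(R.T@(np.array([.425,-.271,.033])-s['position']))
T=cap('top');f=np.array(T['frame']);cv2.imwrite('pics/t7.png',f[:,:,::-1])
E
```

```text
[ 0.4269 -0.2703  0.11  ] [-16.88    34.9689  56.2607 121.5967 -41.9077  45.5467   7.3539]
[[ 0.8548  0.5189  0.    ]
 [ 0.5189 -0.8548  0.0002]
 [ 0.0001 -0.0002 -1.    ]]
[279.281  228.8431] [279.2727 221.0611]
[-0.002  -0.0004  0.077 ]
```

View pics/w7.png

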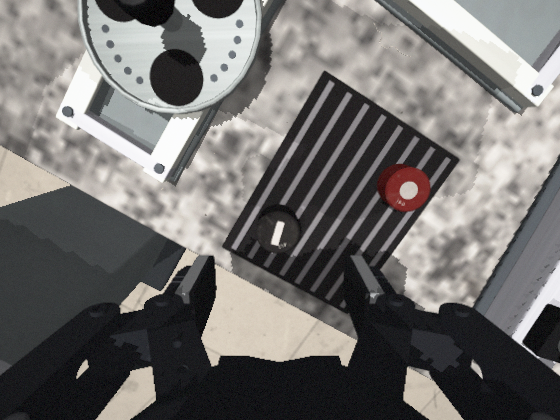

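The black specimen's top is at about (278,233), nearly as predicted. Descend, grip and lift.

arm_command:
  increments:
    - [[-0.003, 0, 0.01], [0, 0, 0], 0.055]
    - [[0, 0, 0.012], [0, 0, 0], 0.055]
    - [[0, 0, 0.012], [0, 0, 0], 0.055]
    - [[0, 0, 0.012], [0, 0, 0], 0.055]
    - [[0, 0, 0.012], [0, 0, 0], 0.055]
    - [[0, 0, 0.01], [0, 0, 0], 0.055]
    - [[0, 0, 0.009], [0, 0, 0], 0.055]
    - [[0, 0, 0], [0, 0, 0], 0.015]
    - [[0, 0, 0], [0, 0, 0], 0.015]
    - [[0, 0, 0], [0, 0, 0], 0.015]
  grip_force: 35

```text
clock: 29.25
position: [0.4245, -0.2732, 0.0343]
tcp_rot: [[0.856, 0.516, 0.001], [0.516, -0.856, -0.0], [0.0, 0.001, -1.0]]
ft_force: [0.4, 0.2, -0.7]
finger_gap: 0.336
grip_force: 34.5
```

arm_command:
  increments:
    - [[0, 0, 0], [0, 0, 0], 0.015]
    - [[0, 0, 0], [0, 0, 0], 0.015]
    - [[0, 0, 0], [0, 0, 0], 0.015]
    - [[0, 0, 0], [0, 0, 0], 0.015]
    - [[0, 0, -0.01], [0, 0, 0], 0.015]
    - [[0, 0, -0.02], [0, 0, 0], 0.015]
    - [[0, 0, -0.02], [0, 0, 0], 0.015]
    - [[0, 0, -0.02], [0, 0, 0], 0.015]
    - [[0, 0, 0], [0, 0, 0], 0.015]
    - [[0, 0, 0], [0, 0, 0], 0.015]

```text
clock: 30.25
position: [0.4246, -0.2728, 0.1044]
tcp_rot: [[0.856, 0.517, 0.001], [0.517, -0.856, 0.0], [0.001, 0.001, -1.0]]
ft_force: [0.6, -0.1, -0.6]
finger_gap: 0.335
grip_force: 34.6
```

```bash
python3 - <<'E'
from h import *
np.set_printoptions(precision=4,suppress=True)
s=arm.sense();R=np.array(s['tcp_rot']);print(s['position'],s['joint_pos'],s['finger_gap'],s['grip_force']);print(R)
c=cap('wrist','w8.png');T=cap('top','t8.png');S=cap('scene','s8.png')
f=np.array(T['frame'])[205:300,185:250];
# spots in top: dark blobs
g=cv2.cvtColor(f,cv2.COLOR_RGB2GRAY);m=(g<45).astype(np.uint8);n,l,st,ce=cv2.connectedComponentsWithStats(m)
for i in range(1,n):
    if st[i,4]>25: print(st[i],ce[i]+[185,205],onz(T,ce[i][0]+185,ce[i][1]+205,.0265))
X=np.array([.4768,-.1693]);print(R.T@(np.array([*X,.1])-s['position']))
E
```

```text
[ 0.4246 -0.2728  0.1044] [-16.0016  35.294   55.5425 121.8799 -42.5493  44.852    8.0907] 0.3345045561809727 34.586482644081116
[[ 0.8561  0.5168  0.001 ]
 [ 0.5168 -0.8561  0.    ]
 [ 0.0009  0.0005 -1.    ]]
[ 32  24  14  14 155] [223.129  235.5226] [ 0.5309 -0.1673  0.0265]
[53 31  8 11 30] [241.5    241.2667] [ 0.5185 -0.2061  0.0265]
[ 10  38  25  14 194] [204.4588 249.3608] [ 0.5021 -0.1285  0.0265]
[32 49 14 12 99] [222.8586 259.0101] [ 0.4817 -0.1674  0.0265]
[ 0.0982 -0.0616  0.0044]
```

arm_command:
  increments:
    - [[0.014, -0.0088, 0], [0, 0, 0], 0.015]
    - [[0.014, -0.0088, 0], [0, 0, 0], 0.015]
    - [[0.014, -0.0088, 0], [0, 0, 0], 0.015]
    - [[0.014, -0.0088, 0], [0, 0, 0], 0.015]
    - [[0.014, -0.0088, 0], [0, 0, 0], 0.015]
    - [[0.014, -0.0088, 0], [0, 0, 0], 0.015]
    - [[0.014, -0.0088, 0.008], [0, 0, 0], 0.015]
    - [[0, 0, 0.012], [0, 0, 0], 0.015]
    - [[0, 0, 0.012], [0, 0, 0], 0.015]
    - [[0, 0, 0], [0, 0, 0], 0.015]

```text
clock: 31.4
position: [0.4746, -0.1699, 0.0701]
tcp_rot: [[0.857, 0.515, -0.004], [0.515, -0.857, 0.0], [-0.003, -0.002, -1.0]]
ft_force: [-0.3, 0.4, -0.7]
finger_gap: 0.331
grip_force: 34.6
```

```bash
python3 - <<'E'
from h import *
np.set_printoptions(precision=4,suppress=True)
s=arm.sense();R=np.array(s['tcp_rot']);print(s['position'],s['joint_pos'],s['finger_gap'],s['grip_force'],s['ft_force'])
print(R.T@(np.array([.4768,-.1693,.058])-s['position']))
E
```

```text
[ 0.4746 -0.1699  0.0701] [-26.6443  38.6943  52.4615 122.6188 -47.3938  42.2548  -1.2328] 0.3308248147245686 34.60823893547058 [-0.3195  0.3994 -0.7457]
[0.0022 0.0006 0.0121]
```

arm_command:
  increments:
    - [[0.002, 0.0005, 0.004], [0, 0, 0], 0.015]
    - [[0, 0, 0.004], [0, 0, 0], 0.015]
    - [[0, 0, 0.0035], [0, 0, 0], 0.015]
    - [[0, 0, 0], [0, 0, 0], 0.015]
    - [[0, 0, 0], [0, 0, 0], 0.015]
    - [[0, 0, 0], [0, 0, 0], 0.015]
    - [[0, 0, 0], [0, 0, 0], 0.015]
    - [[0, 0, 0], [0, 0, 0], 0.015]
    - [[0, 0, 0], [0, 0, 0], 0.015]
    - [[0, 0, 0], [0, 0, 0], 0.015]

```text
clock: 32.4
position: [0.4784, -0.1689, 0.0605]
tcp_rot: [[0.856, 0.517, 0.0], [0.517, -0.856, 0.0], [0.0, 0.0, -1.0]]
ft_force: [0.0, 0.3, 0.4]
finger_gap: 0.332
grip_force: 34.6
```

arm_command:
  increments:
    - [[-0.0015, 0, 0.001], [0, 0, 0], 0.015]
    - [[0, 0, 0.001], [0, 0, 0], 0.015]
    - [[0, 0, 0.0005], [0, 0, 0], 0.015]
    - [[0, 0, 0], [0, 0, 0], 0.015]
    - [[0, 0, 0], [0, 0, 0], 0.015]
    - [[0, 0, 0], [0, 0, 0], 0.015]
    - [[0, 0, 0], [0, 0, 0], 0.015]
    - [[0, 0, 0], [0, 0, 0], 0.015]
    - [[0, 0, 0], [0, 0, 0], 0.015]
    - [[0, 0, 0], [0, 0, 0], 0.015]

```text
clock: 33.4
position: [0.4771, -0.1697, 0.058]
tcp_rot: [[0.856, 0.517, 0.0], [0.517, -0.856, 0.0], [0.0, 0.0, -1.0]]
ft_force: [0.5, -1.3, -0.0]
finger_gap: 0.331
grip_force: 34.6
```

arm_command:
  increments:
    - [[0, 0, 0.0005], [0, 0, 0], 0.015]
    - [[0, 0, 0.0005], [0, 0, 0], 0.015]
    - [[0, 0, 0], [0, 0, 0], 0.015]
    - [[0, 0, 0], [0, 0, 0], 0.015]
    - [[0, 0, 0], [0, 0, 0], 0.03]
    - [[0, 0, 0], [0, 0, 0], 0.045]
    - [[0, 0, 0], [0, 0, 0], 0.045]
    - [[0, 0, -0.01], [0, 0, 0], 0.045]
    - [[0, 0, -0.02], [0, 0, 0], 0.045]
    - [[0, 0, -0.03], [0, 0, 0], 0.045]

```text
clock: 34.4
position: [0.4762, -0.1696, 0.1173]
tcp_rot: [[0.856, 0.516, -0.003], [0.516, -0.856, 0.0], [-0.002, -0.001, -1.0]]
ft_force: [1.2, -0.9, 0.1]
finger_gap: 0.529
grip_force: 0.0
```

```bash
python3 - <<'E'
from h import *
np.set_printoptions(precision=4,suppress=True)
s=arm.sense();R=np.array(s['tcp_rot']);print(s['position'],s['joint_pos'],s['finger_gap']);print(R)
W=cap('wrist','w9.png')
for c in (cap('top'),cap('scene'),W):
    u=proj(c,[.494,-.3293,.014]);xs,ys=redblob(c,u,22)
    if len(xs)>20:
        (x,y),r=cv2.minEnclosingCircle(np.stack([xs,ys],1).astype(np.float32));print(u,(x,y),r,onz(c,x,y,.0145))
X=np.array([.494,-.3293,.12]);print(R.T@(X-s['position']))
E
```

```text
[ 0.4762 -0.1696  0.1173] [-30.9145  35.2011  58.2988 121.2919 -42.0474  46.9952  -5.2485] 0.5292717092124926
[[ 0.8565  0.5162 -0.0025]
 [ 0.5162 -0.8565  0.0002]
 [-0.0021 -0.0015 -1.    ]]
[300.1474 252.8308] (300.1285705566406, 253.0142822265625) 7.152695178985596 [ 0.4936 -0.3292  0.0145]
[263.6253 268.0161] (263.2899475097656, 269.1392822265625) 9.265989303588867 [ 0.491  -0.3307  0.0145]
[464.0045 300.3329] (464.0, 300.0) 22.000099182128906 [ 0.4943 -0.3287  0.0145]
[-0.0672  0.146  -0.0028]
```

View pics/w9.png

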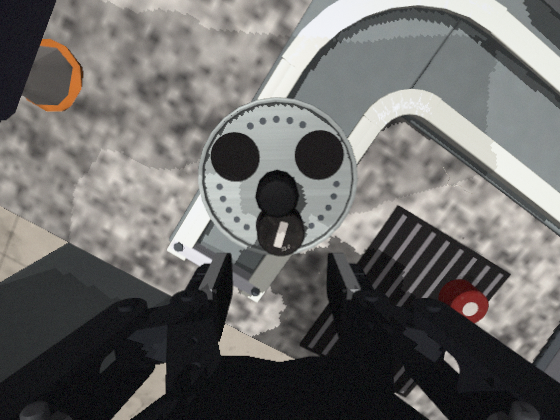

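The black specimen stands upright on its spot in front of the knob at (280,230). The free spots are at (234,156) and (319,155), and the red specimen is at (466,302).

arm_command:
  increments:
    - [[-0.0112, 0.0243, 0], [0, 0, 0], 0.055]
    - [[-0.0112, 0.0243, 0], [0, 0, 0], 0.055]
    - [[-0.0112, 0.0243, 0], [0, 0, 0], 0.055]
    - [[-0.0112, 0.0243, 0], [0, 0, 0], 0.055]
    - [[-0.0112, 0.0243, 0], [0, 0, 0], 0.055]
    - [[-0.0112, 0.0243, 0], [0, 0, 0], 0.055]
    - [[0, 0, 0], [0, 0, -0.147], 0.055]
    - [[0, 0, 0], [0, 0, -0.147], 0.055]
    - [[0, 0, 0], [0, 0, -0.147], 0.055]
    - [[0, 0, 0], [0, 0, -0.147], 0.055]

```text
clock: 35.55
position: [0.4944, -0.329, 0.1163]
tcp_rot: [[0.421, 0.907, -0.001], [0.907, -0.421, 0.001], [0.0, -0.001, -1.0]]
ft_force: [-0.7, 0.8, -0.4]
finger_gap: 0.647
grip_force: 0.0
```

arm_command:
  increments:
    - [[0, 0, 0], [0, 0, -0.147], 0.055]
    - [[0, 0, 0], [0, 0, -0.147], 0.055]
    - [[0, 0, 0], [0, 0, -0.147], 0.055]
    - [[0, 0, 0], [0, 0, -0.147], 0.055]
    - [[0, 0, 0], [0, 0, -0.147], 0.055]
    - [[0, 0, 0], [0, 0, -0.147], 0.055]
    - [[0, 0, 0], [0, 0, -0.147], 0.055]
    - [[0, 0, 0], [0, 0, -0.147], 0.055]
    - [[0, 0, 0], [0, 0, -0.147], 0.055]
    - [[0, 0, 0], [0, 0, -0.147], 0.055]

```text
clock: 36.55
position: [0.4944, -0.3289, 0.1163]
tcp_rot: [[-0.86, 0.51, -0.001], [0.51, 0.86, 0.001], [0.001, 0.0, -1.0]]
ft_force: [-0.7, 0.0, -1.4]
finger_gap: 0.646
grip_force: 0.0
```

```bash
python3 - <<'E'
from h import *
np.set_printoptions(precision=4,suppress=True)
s=arm.sense();R=np.array(s['tcp_rot']);print(s['position'],s['joint_pos'],s['finger_gap']);print(R)
W=cap('wrist','w10.png')
for c in (cap('top'),cap('scene'),W):
    u=proj(c,[.494,-.3293,.014]);xs,ys=redblob(c,u,40)
    if len(xs)>20:
        (x,y),r=cv2.minEnclosingCircle(np.stack([xs,ys],1).astype(np.float32));print(u,(x,y),r,onz(c,x,y,.0145))
X=np.array([.494,-.3293,.0345]);print(R.T@(X-s['position']))
T=cap('top');f=np.array(T['frame'])[205:300,185:250];g=cv2.cvtColor(f,cv2.COLOR_RGB2GRAY);n,l,st,ce=cv2.connectedComponentsWithStats((g<45).astype(np.uint8))
for i in range(1,n):
    if st[i,4]>25: print(st[i],onz(T,ce[i][0]+185,ce[i][1]+205,.0265))
E
```

```text
[ 0.4944 -0.3289  0.1163] [ 10.0512  30.7579  23.3869 108.2307 -16.857   44.4594 102.0152] 0.6459200593300763
[[-0.8604  0.5097 -0.0011]
 [ 0.5097  0.8604  0.0008]
 [ 0.0013  0.0001 -1.    ]]
[263.6253 268.0161] (262.82196044921875, 269.3292541503906) 8.940217018127441 [ 0.4901 -0.3302  0.0145]
[277.9134 220.1726] (277.1875, 219.0) 23.03073501586914 [ 0.4928 -0.3292  0.0145]
[ 0.     -0.0005  0.0818]
[ 32  24  14  14 153] [ 0.531  -0.1672  0.0265]
[ 10  38  25  14 191] [ 0.5021 -0.1284  0.0265]
[31 49 10  9 35] [ 0.4861 -0.161   0.0265]
```

arm_command:
  increments:
    - [[0.0005, 0, 0.01], [0, 0, 0], 0.055]
    - [[0, 0, 0.014], [0, 0, 0], 0.055]
    - [[0, 0, 0.014], [0, 0, 0], 0.055]
    - [[0, 0, 0.014], [0, 0, 0], 0.055]
    - [[0, 0, 0.012], [0, 0, 0], 0.055]
    - [[0, 0, 0.01], [0, 0, 0], 0.055]
    - [[0, 0, 0.008], [0, 0, 0], 0.055]
    - [[0, 0, 0], [0, 0, 0], 0.055]
    - [[0, 0, 0], [0, 0, 0], 0.015]
    - [[0, 0, 0], [0, 0, 0], 0.015]
  grip_force: 35

```text
clock: 37.75
position: [0.4948, -0.3294, 0.0357]
tcp_rot: [[-0.857, 0.515, 0.001], [0.515, 0.857, -0.001], [-0.001, 0.0, -1.0]]
ft_force: [0.1, -0.4, 2.9]
finger_gap: 0.329
grip_force: 34.3
```

arm_command:
  increments:
    - [[0, 0, 0], [0, 0, 0], 0.015]
    - [[0, 0, 0], [0, 0, 0], 0.015]
    - [[0, 0, 0], [0, 0, 0], 0.015]
    - [[0, 0, 0], [0, 0, 0], 0.015]
    - [[0, 0, 0], [0, 0, 0], 0.015]
    - [[0, 0, -0.01], [0, 0, 0], 0.015]
    - [[0, 0, -0.02], [0, 0, 0], 0.015]
    - [[0, 0, -0.03], [0, 0, 0], 0.015]
    - [[0, 0, -0.02], [0, 0, 0], 0.015]
    - [[0, 0, 0], [0, 0, 0], 0.015]

```text
clock: 38.75
position: [0.4959, -0.33, 0.1182]
tcp_rot: [[-0.857, 0.515, 0.005], [0.515, 0.857, -0.002], [-0.005, 0.001, -1.0]]
ft_force: [0.4, -0.4, -0.3]
finger_gap: 0.329
grip_force: 34.6
```

```bash
python3 - <<'E'
from h import *
np.set_printoptions(precision=4,suppress=True)
s=arm.sense();R=np.array(s['tcp_rot']);print(s['position'],s['finger_gap'],s['grip_force'])
print(R.T@(np.array([.5305,-.1675,.1])-s['position']))
E
```

```text
[ 0.4959 -0.33    0.1182] 0.3287274804762027 34.561784863471985
[0.0541 0.1571 0.018 ]
```

arm_command:
  increments:
    - [[0.0077, 0.0224, 0], [0, 0, 0], 0.015]
    - [[0.0077, 0.0224, 0], [0, 0, 0], 0.015]
    - [[0.0077, 0.0224, 0], [0, 0, 0], 0.015]
    - [[0.0077, 0.0224, 0], [0, 0, 0], 0.015]
    - [[0.0077, 0.0224, 0], [0, 0, 0], 0.015]
    - [[0.0077, 0.0224, 0], [0, 0, 0], 0.015]
    - [[0.0077, 0.0224, 0], [0, 0, 0], 0.015]
    - [[0, 0, 0.015], [0, 0, 0], 0.015]
    - [[0, 0, 0.015], [0, 0, 0], 0.015]
    - [[0, 0, 0.015], [0, 0, 0], 0.015]

```text
clock: 39.75
position: [0.5279, -0.1678, 0.0683]
tcp_rot: [[-0.857, 0.516, -0.001], [0.516, 0.857, -0.0], [0.001, -0.001, -1.0]]
ft_force: [0.4, -0.2, -1.7]
finger_gap: 0.329
grip_force: 34.6
```

arm_command:
  increments:
    - [[0, 0, 0.005], [0, 0, 0], 0.015]
    - [[0, 0, 0.003], [0, 0, 0], 0.015]
    - [[0, 0, 0], [0, 0, 0], 0.015]
    - [[0, 0, 0], [0, 0, 0], 0.015]
    - [[0, 0, 0], [0, 0, 0], 0.015]
    - [[0, 0, 0], [0, 0, 0], 0.015]
    - [[0, 0, 0], [0, 0, 0], 0.015]
    - [[0, 0, 0], [0, 0, 0], 0.015]
    - [[0, 0, 0], [0, 0, 0], 0.015]
    - [[0, 0, 0], [0, 0, 0], 0.015]

```text
clock: 40.75
position: [0.529, -0.1668, 0.062]
tcp_rot: [[-0.857, 0.515, 0.0], [0.515, 0.857, 0.0], [-0.0, 0.0, -1.0]]
ft_force: [0.1, -0.4, -0.5]
finger_gap: 0.33
grip_force: 34.6
```

```bash
python3 - <<'E'
from h import *
np.set_printoptions(precision=4,suppress=True)
s=arm.sense();R=np.array(s['tcp_rot']);print(s['position'],s['finger_gap'],s['grip_force'],s['ft_force'])
print(R.T@(np.array([.5305,-.1675,.058])-s['position']))
W=cap('wrist','w11.png')
E
```

```text
[ 0.529  -0.1668  0.062 ] 0.3303375720779744 34.5975261926651 [ 0.0657 -0.3718 -0.5431]
[-0.0017  0.0002  0.004 ]
```

arm_command:
  increments:
    - [[-0.001, 0, 0.001], [0, 0, 0], 0.015]
    - [[0, 0, 0.001], [0, 0, 0], 0.015]
    - [[0, 0, 0.001], [0, 0, 0], 0.015]
    - [[0, 0, 0], [0, 0, 0], 0.015]
    - [[0, 0, 0], [0, 0, 0], 0.015]
    - [[0, 0, 0], [0, 0, 0], 0.015]
    - [[0, 0, 0], [0, 0, 0], 0.015]
    - [[0, 0, 0], [0, 0, 0], 0.015]
    - [[0, 0, 0], [0, 0, 0], 0.015]
    - [[0, 0, 0], [0, 0, 0], 0.015]

```text
clock: 41.8
position: [0.5299, -0.1674, 0.0592]
tcp_rot: [[-0.857, 0.515, 0.0], [0.515, 0.857, 0.0], [-0.0, 0.0, -1.0]]
ft_force: [0.2, 0.8, 5.4]
finger_gap: 0.329
grip_force: 35.0
```

arm_command:
  increments:
    - [[0, 0, 0.0005], [0, 0, 0], 0.015]
    - [[0, 0, 0], [0, 0, 0], 0.015]
    - [[0, 0, 0], [0, 0, 0], 0.015]
    - [[0, 0, 0], [0, 0, 0], 0.015]
    - [[0, 0, 0], [0, 0, 0], 0.03]
    - [[0, 0, 0], [0, 0, 0], 0.045]
    - [[0, 0, 0], [0, 0, 0], 0.045]
    - [[0, 0, -0.01], [0, 0, 0], 0.045]
    - [[0, 0, -0.02], [0, 0, 0], 0.045]
    - [[0, 0, -0.03], [0, 0, 0], 0.045]

```text
clock: 42.8
position: [0.5287, -0.1671, 0.1184]
tcp_rot: [[-0.857, 0.515, -0.003], [0.515, 0.857, 0.0], [0.003, -0.001, -1.0]]
ft_force: [0.4, 0.4, 0.3]
finger_gap: 0.528
grip_force: 0.0
```

arm_command:
  increments:
    - [[0.01, -0.015, -0.008], [0, 0, 0], 0.06]
    - [[0.01, -0.015, -0.008], [0, 0, 0], 0.07]
    - [[0.01, -0.015, -0.008], [0, 0, 0], 0.085]
    - [[0.01, -0.015, -0.008], [0, 0, 0], 0.085]
    - [[0.01, -0.015, -0.008], [0, 0, 0], 0.085]
    - [[0, 0, 0], [0, 0, 0], 0.085]
    - [[0, 0, 0], [0, 0, 0], 0.085]
    - [[0, 0, 0], [0, 0, 0], 0.085]
    - [[0, 0, 0], [0, 0, 0], 0.085]
    - [[0, 0, 0], [0, 0, 0], 0.085]

```text
clock: 43.8
position: [0.4487, -0.2055, 0.1581]
tcp_rot: [[-0.858, 0.514, -0.001], [0.514, 0.858, -0.0], [0.0, -0.0, -1.0]]
ft_force: [-0.9, -0.3, -0.4]
finger_gap: 0.992
grip_force: 0.0
```

```bash
python3 - <<'E'
from h import *
np.set_printoptions(precision=4,suppress=True)
s=arm.sense();R=np.array(s['tcp_rot']);print(s['position'],s['joint_pos'],R)
W=cap('wrist','w12.png');print(proj(W,[.504,-.1525,.079]),proj(W,[.547,-.4544,.105]),proj(W,[.53,-.1675,.047]))
T=cap('top','t12.png');S=cap('scene','s12.png')
for c in (T,S,W):
    xs,ys=redblob(c,proj(c,[.53,-.1675,.04]),25)
    if len(xs)>5:
        (x,y),r=cv2.minEnclosingCircle(np.stack([xs,ys],1).astype(np.float32));print((x,y),r,onz(c,x,y,.037))
w=cv2.imread('pics/w12.png');t=cv2.imread('pics/t12.png')[140:310,185:405]
a=cv2.resize(w,None,fx=1.0,fy=1.0);b=cv2.resize(t,None,fx=1.09,fy=1.09)
s_=cv2.resize(cv2.imread('pics/s12.png')[165:350,150:380],None,fx=1.04,fy=1.04)
o=np.zeros((420,800,3),np.uint8);o[:,:560]=a;o[:b.shape[0],560:560+b.shape[1]]=b[:,:240];o[200:200+s_.shape[0],560:560+s_.shape[1]]=s_[:220,:240];cv2.imwrite('pics/m12.png',o)
E
```

```text
[ 0.4487 -0.2055  0.1581] [ -4.9466  18.7203  26.856  120.1187 -12.0909  43.7305  88.5462] [[-0.8578  0.514  -0.0005]
 [ 0.514   0.8578 -0.    ]
 [ 0.0005 -0.0003 -1.    ]]
[388.2982 258.8323] [ 72.1323 495.7268] [372.417  277.3162]
(222.0, 234.5) 6.946321964263916 [ 0.5319 -0.1664  0.037 ]
(208.5833282470703, 217.3333282470703) 8.090306282043457 [ 0.5284 -0.1677  0.037 ]
(363.0, 275.0) 18.868061065673828 [ 0.5301 -0.1732  0.037 ]
```

View pics/m12.png

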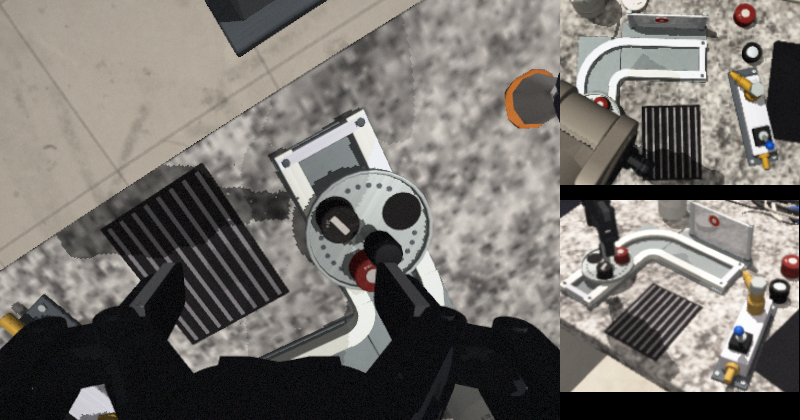

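Both specimens stand in the dish and the mat is empty. Next, a numeric check of the outlet heading from the brass mask in the top and scene views.

```bash
python3 - <<'E'
from h import *
np.set_printoptions(precision=4,suppress=True)
T=cap('top');S=cap('scene')
for c,f0,z in ((T,'top0',.0845),(T,'t12',.0765),(S,'scene0',.0845),(S,'s12',.0765)):
    im=cv2.imread(f'pics/{f0}.png');h=cv2.cvtColor(im,cv2.COLOR_BGR2HSV);m=cv2.inRange(h,(10,110,60),(30,255,255))
    q=np.zeros_like(m);p=proj(c,[.547,-.4544,.08]);cv2.circle(q,(int(p[0]),int(p[1])),48,255,-1);n,l,st,ce=cv2.connectedComponentsWithStats(m&q)
    pts=[]
    for i in range(1,n):
        if st[i,4]>8:
            ys,xs=np.nonzero(l==i);pts+=[(onz(c,x,y,z)) for x,y in zip(xs,ys)]
    P=np.array(pts)[:,:2]-[.547,-.4544];r=np.hypot(*P.T);P=P[r<.065];r=np.hypot(*P.T)
    for lo,hi in ((.03,.045),(.045,.065)):
        k=(r>lo)&(r<hi);a=np.degrees(np.arctan2(P[k,1],P[k,0]));print(f0,lo,k.sum(),np.median(a),a.min(),a.max(),r.max())
# direct predicted pixel of tip
E
```

```text
top0 0.03 58 -103.67421774322808 -118.9315249248449 -86.36259363652503 0.05825663930157992
top0 0.045 37 -102.95692306966585 -110.58616830817677 -95.19574725186618 0.05825663930157992
t12 0.03 57 50.929876108293854 35.0413607814188 67.76909715637755 0.05740445058317672
t12 0.045 34 50.71248613843622 43.14854653800736 57.98708030205537 0.05740445058317672
scene0 0.03 177 -140.06903512164817 -177.38526232870683 -80.41076042170155 0.0572547957371681
scene0 0.045 101 -146.3751898132725 -171.55987275962738 -93.33514640260094 0.0572547957371681
s12 0.03 135 -147.21385918700818 -176.86787312240494 65.75492679699663 0.058337390005928795
s12 0.045 42 48.59772682032412 -164.3111496834536 57.98695936243486 0.058337390005928795
```

arm_command:
  increments:
    - [[-0.0102, 0.037, 0], [0, 0, 0], 0.055]
    - [[-0.0101, 0.0369, 0], [0, 0, 0], 0.055]
    - [[0, 0, 0], [0, 0, 0.134], 0.055]
    - [[0, 0, 0], [0, 0, 0.134], 0.055]
    - [[0, 0, 0], [0, 0, 0.134], 0.055]
    - [[0, 0, 0], [0, 0, 0.134], 0.055]
    - [[0, 0, 0], [0, 0, 0.134], 0.055]
    - [[0, 0, 0], [0, 0, 0.134], 0.055]
    - [[0, 0, 0], [0, 0, 0.134], 0.055]
    - [[0, 0, 0], [0, 0, 0.134], 0.055]

```text
clock: 45.05
position: [0.5038, -0.153, 0.1585]
tcp_rot: [[0.048, 0.999, 0.0], [0.999, -0.048, 0.0], [0.0, 0.0, -1.0]]
ft_force: [0.1, -0.0, -1.3]
finger_gap: 0.643
grip_force: 0.0
```

```bash
python3 - <<'E'
from h import *
np.set_printoptions(precision=4,suppress=True)
s=arm.sense();R=np.array(s['tcp_rot']);print(s['position'],s['joint_pos'],R)
W=cap('wrist','w13.png');u=proj(W,[.504,-.1525,.079]);print(u)
g=cv2.cvtColor(np.array(W['frame']),cv2.COLOR_RGB2GRAY);x,y=u.astype(int)
sub=g[y-60:y+60,x-60:x+60];n,l,st,ce=cv2.connectedComponentsWithStats((sub<60).astype(np.uint8))
for i in range(1,n):
    if st[i,4]>200:print(st[i]+[x-60,y-60,0,0,0],ce[i]+[x-60,y-60])
print(R.T@(np.array([.504,-.1525,.081])-s['position']))
E
```

```text
[ 0.5038 -0.153   0.1585] [-22.1755  24.6126  41.0101 116.5271 -22.104   46.589   29.0255] [[ 0.0475  0.9989  0.    ]
 [ 0.9989 -0.0475  0.0001]
 [ 0.0001  0.     -1.    ]]
[279.4721 230.0927]
[254 170  40  20 631] [273.5388 178.019 ]
[ 226  205  109   57 3331] [277.3642 228.7598]
[219 253  22  37 280] [226.8036 268.6   ]
[0.0005 0.0002 0.0775]
```

arm_command:
  increments:
    - [[0, 0, 0.012], [0, 0, 0], 0.055]
    - [[0, 0, 0.012], [0, 0, 0], 0.055]
    - [[0, 0, 0.012], [0, 0, 0], 0.055]
    - [[0, 0, 0.012], [0, 0, 0], 0.055]
    - [[0, 0, 0.012], [0, 0, 0], 0.055]
    - [[0, 0, 0.01], [0, 0, 0], 0.055]
    - [[0, 0, 0.007], [0, 0, 0], 0.045]
    - [[0, 0, 0], [0, 0, 0], 0.034]
    - [[0, 0, 0], [0, 0, 0], 0.034]
    - [[0, 0, 0], [0, 0, 0], 0.034]
  grip_force: 20

```text
clock: 46.1
position: [0.5041, -0.1531, 0.0819]
tcp_rot: [[0.042, 0.999, 0.001], [0.999, -0.042, -0.0], [-0.0, 0.001, -1.0]]
ft_force: [-0.3, 0.2, 0.3]
finger_gap: 0.402
grip_force: 0.0
```

```bash
python3 - <<'E'
from h import *
np.set_printoptions(precision=4,suppress=True)
s=arm.sense();R=np.array(s['tcp_rot']);print(s['position'],s['finger_gap'],s['grip_force'],s['ft_force'])
# path plan: push (knob trails hand centre by ~5mm)
ex=np.array([.9993,-.0384]);ey=np.array([.0384,.9993]);L=np.array([.459,-.1505])
print('end leg1',L+.11*ex,'centre',L+.11*ex-.06*ey,'dry',L+.17*ex-.17*ey, 'knob s', (np.array([.504,-.1525])-L)@ex)
E
```

```text
[ 0.5041 -0.1531  0.0819] 0.40187597085508664 0.0 [-0.2972  0.1719  0.3429]
end leg1 [ 0.5689 -0.1547] centre [ 0.5666 -0.2147] dry [ 0.6224 -0.3269] knob s 0.04504529999999998
```

arm_command:
  increments:
    - [[0, 0.003, 0], [0, 0, 0], 0.034]
    - [[0, 0.005, 0], [0, 0, 0], 0.034]
    - [[0, 0.007, 0], [0, 0, 0], 0.034]
    - [[0, 0.007, 0], [0, 0, 0], 0.034]
    - [[0, 0.007, 0], [0, 0, 0], 0.034]
    - [[0, 0.007, 0], [0, 0, 0], 0.034]
    - [[0, 0.007, 0], [0, 0, 0], 0.034]
    - [[0, 0.007, 0], [0, 0, 0], 0.034]
    - [[0, 0.007, 0], [0, 0, 0], 0.034]
    - [[0, 0.007, 0], [0, 0, 0], 0.034]

```text
clock: 47.1
position: [0.5683, -0.1557, 0.0815]
tcp_rot: [[0.042, 0.999, -0.0], [0.999, -0.042, 0.0], [0.0, -0.0, -1.0]]
ft_force: [-1.6, 1.2, 2.0]
finger_gap: 0.399
grip_force: 0.8
```

```bash
python3 - <<'E'
from h import *
np.set_printoptions(precision=4,suppress=True)
s=arm.sense();R=np.array(s['tcp_rot']);print(s['position'],s['finger_gap'],s['grip_force'],s['ft_force'])
for c in (cap('top','t14.png'),cap('scene','s14.png')):
    p=proj(c,[*(s['position'][:2]),.037]);xs,ys=redblob(c,p,32)
    if len(xs)>5:
        (x,y),r=cv2.minEnclosingCircle(np.stack([xs,ys],1).astype(np.float32));print((x,y),r,onz(c,x,y,.037))
E
```

```text
[ 0.5683 -0.1557  0.0815] 0.3993565366610423 0.8187230990733951 [-1.6461  1.1526  1.9597]
(228.5, 202.5) 7.516748428344727 [ 0.5889 -0.1714  0.037 ]
```

arm_command:
  increments:
    - [[0, 0.0065, 0], [0, 0, 0], 0.034]
    - [[-0.001, 0.0067, 0], [0, 0, 0.1122], 0.034]
    - [[-0.001, 0.0067, 0], [0, 0, 0.1122], 0.034]
    - [[-0.001, 0.0067, 0], [0, 0, 0.1122], 0.034]
    - [[-0.001, 0.0067, 0], [0, 0, 0.1122], 0.034]
    - [[-0.001, 0.0067, 0], [0, 0, 0.1122], 0.034]
    - [[-0.001, 0.0067, 0], [0, 0, 0.1122], 0.034]
    - [[-0.001, 0.0067, 0], [0, 0, 0.1122], 0.034]
    - [[-0.001, 0.0067, 0], [0, 0, 0.1122], 0.034]
    - [[-0.001, 0.0067, 0], [0, 0, 0.1122], 0.034]

```text
clock: 48.2
position: [0.6211, -0.1905, 0.0811]
tcp_rot: [[0.87, 0.493, -0.001], [0.493, -0.87, 0.001], [-0.0, -0.001, -1.0]]
ft_force: [-2.4, 0.8, -0.3]
finger_gap: 0.393
grip_force: 0.8
```

arm_command:
  increments:
    - [[-0.001, 0.0067, 0], [0, 0, 0.1122], 0.034]
    - [[-0.001, 0.0067, 0], [0, 0, 0.1122], 0.034]
    - [[-0.001, 0.0067, 0], [0, 0, 0.1122], 0.034]
    - [[-0.001, 0.0067, 0], [0, 0, 0.1122], 0.034]
    - [[-0.001, 0.0067, 0], [0, 0, 0.1122], 0.034]
    - [[0, 0.007, 0], [0, 0, 0], 0.034]
    - [[0, 0.007, 0], [0, 0, 0], 0.034]
    - [[0, 0.007, 0], [0, 0, 0], 0.034]
    - [[0, 0.007, 0], [0, 0, 0], 0.034]
    - [[0, 0.007, 0], [0, 0, 0], 0.034]

```text
clock: 49.2
position: [0.6245, -0.2595, 0.0816]
tcp_rot: [[0.999, -0.041, 0.0], [-0.041, -0.999, 0.0], [0.0, -0.0, -1.0]]
ft_force: [-1.0, 0.2, 0.0]
finger_gap: 0.397
grip_force: 0.7
```

```bash
python3 - <<'E'
from h import *
np.set_printoptions(precision=4,suppress=True)
s=arm.sense();R=np.array(s['tcp_rot']);print(s['position'],s['joint_pos'],s['finger_gap'],s['grip_force'],s['ft_force'],R)
for c in (cap('top','t15.png'),cap('scene','s15.png')):
    p=proj(c,[*(s['position'][:2]),.037]);xs,ys=redblob(c,p,32)
    if len(xs)>5:
        (x,y),r=cv2.minEnclosingCircle(np.stack([xs,ys],1).astype(np.float32));print((x,y),r,onz(c,x,y,.037))
print(R.T@(np.array([.6224,-.3269,.0815])-s['position']))
E
```

```text
[ 0.6245 -0.2595  0.0816] [-16.9193  51.8186  54.6822  98.4943 -49.7082  57.2727 -35.6691] 0.3967332379419856 0.6653393525630236 [-1.0471  0.2244  0.014 ] [[ 0.9991 -0.0414  0.0002]
 [-0.0414 -0.9991  0.0003]
 [ 0.0002 -0.0003 -1.    ]]
[0.0007 0.0674 0.0001]
```

arm_command:
  increments:
    - [[0, 0.007, 0], [0, 0, 0], 0.034]
    - [[0, 0.007, 0], [0, 0, 0], 0.034]
    - [[0, 0.007, 0], [0, 0, 0], 0.034]
    - [[0, 0.007, 0], [0, 0, 0], 0.034]
    - [[0, 0.007, 0], [0, 0, 0], 0.034]
    - [[0, 0.007, 0], [0, 0, 0], 0.034]
    - [[0, 0.007, 0], [0, 0, 0], 0.034]
    - [[0, 0.006, 0], [0, 0, 0], 0.034]
    - [[0, 0.005, 0], [0, 0, 0], 0.034]
    - [[0, 0.004, 0], [0, 0, 0], 0.034]

```text
clock: 50.3
position: [0.6217, -0.3234, 0.0815]
tcp_rot: [[0.999, -0.042, -0.0], [-0.042, -0.999, -0.0], [-0.0, 0.0, -1.0]]
ft_force: [-0.4, 2.4, 0.4]
finger_gap: 0.398
grip_force: 0.7
```

arm_command:
  increments:
    - [[0, 0.002, 0], [0, 0, 0], 0.034]
    - [[0, 0.002, 0], [0, 0, 0], 0.034]
    - [[0, 0.001, 0], [0, 0, 0], 0.034]
    - [[0, 0.001, 0], [0, 0, 0], 0.034]
    - [[0, 0.001, 0], [0, 0, 0], 0.034]
    - [[0, 0.001, 0], [0, 0, 0], 0.034]
    - [[0, 0, 0], [0, 0, 0], 0.034]
    - [[0, 0, 0], [0, 0, 0], 0.034]
    - [[0, 0, 0], [0, 0, 0], 0.034]
    - [[0, 0, 0], [0, 0, 0], 0.034]

```text
clock: 51.3
position: [0.6216, -0.331, 0.0816]
tcp_rot: [[0.999, -0.042, 0.0], [-0.042, -0.999, -0.0], [0.0, 0.0, -1.0]]
ft_force: [-0.4, 0.6, -0.5]
finger_gap: 0.395
grip_force: 0.2
```

arm_command:
  increments:
    - [[0, 0.0005, 0], [0, 0, 0], 0.034]
    - [[0, 0.0005, 0], [0, 0, 0], 0.034]
    - [[0, 0.0005, 0], [0, 0, 0], 0.034]
    - [[0, 0.0005, 0], [0, 0, 0], 0.034]
    - [[0, 0.0005, 0], [0, 0, 0], 0.034]
    - [[0, 0.0005, 0], [0, 0, 0], 0.034]
    - [[0, 0.0005, 0], [0, 0, 0], 0.034]
    - [[0, 0.0005, 0], [0, 0, 0], 0.034]
    - [[0, 0, 0], [0, 0, 0], 0.034]
    - [[0, 0, 0], [0, 0, 0], 0.034]

```text
clock: 52.3
position: [0.6217, -0.3341, 0.0816]
tcp_rot: [[0.999, -0.041, 0.0], [-0.041, -0.999, 0.001], [0.0, -0.001, -1.0]]
ft_force: [-1.0, 5.1, 3.8]
finger_gap: 0.403
grip_force: 2.5
```

arm_command:
  increments:
    - [[0, 0.0005, 0], [0, 0, 0], 0.034]
    - [[0, 0.0005, 0], [0, 0, 0], 0.034]
    - [[0, 0.0005, 0], [0, 0, 0], 0.034]
    - [[0, 0, 0], [0, 0, 0], 0.034]
    - [[0, 0, 0], [0, 0, 0], 0.034]
    - [[0, 0, 0], [0, 0, 0], 0.034]
    - [[0, 0, 0], [0, 0, 0], 0.034]
    - [[0, 0, 0], [0, 0, 0], 0.034]
    - [[0, 0, 0], [0, 0, 0], 0.034]
    - [[0, 0, 0], [0, 0, 0], 0.034]

```text
clock: 53.3
position: [0.6219, -0.3349, 0.0818]
tcp_rot: [[0.999, -0.041, 0.001], [-0.041, -0.999, 0.002], [0.0, -0.002, -1.0]]
ft_force: [-0.7, 6.5, 5.0]
finger_gap: 0.401
grip_force: 3.4
```

arm_command:
  increments:
    - [[0, -0.003, 0], [0, 0, 0], 0.034]
    - [[0, -0.003, 0], [0, 0, 0], 0.045]
    - [[0, 0, 0], [0, 0, 0], 0.05]
    - [[0, 0, 0], [0, 0, 0], 0.05]
    - [[0, 0, -0.01], [0, 0, 0], 0.05]
    - [[0, 0, -0.02], [0, 0, 0], 0.05]
    - [[0, 0, -0.03], [0, 0, 0], 0.05]
    - [[0, 0, -0.03], [0, 0, 0], 0.05]
    - [[0, 0, -0.03], [0, 0, 0], 0.05]
    - [[0, 0, -0.03], [0, 0, 0], 0.05]

```text
clock: 54.3
position: [0.6213, -0.331, 0.2349]
tcp_rot: [[0.999, -0.043, 0.002], [-0.043, -0.999, -0.001], [0.002, 0.001, -1.0]]
ft_force: [1.0, -0.5, 0.9]
finger_gap: 0.584
grip_force: 0.0
```

arm_command:
  increments:
    - [[-0.0125, 0.014, 0], [0, 0, 0], 0.06]
    - [[-0.0125, 0.014, 0], [0, 0, 0], 0.06]
    - [[-0.0125, 0.014, 0], [0, 0, 0], 0.06]
    - [[-0.0125, 0.014, 0], [0, 0, 0], 0.06]
    - [[-0.0125, 0.014, 0], [0, 0, 0], 0.06]
    - [[-0.0125, 0.014, 0], [0, 0, 0], 0.06]
    - [[-0.0125, 0.014, 0], [0, 0, 0], 0.06]
    - [[-0.0125, 0.014, 0], [0, 0, 0], 0.06]
    - [[0, 0, 0], [0, 0, 0], 0.06]
    - [[0, 0, 0], [0, 0, 0], 0.06]

```text
clock: 55.3
position: [0.5168, -0.4383, 0.2315]
tcp_rot: [[0.999, -0.043, 0.0], [-0.043, -0.999, 0.0], [0.0, -0.0, -1.0]]
ft_force: [0.3, -0.2, -0.6]
finger_gap: 0.7
grip_force: 0.0
```

```bash
python3 - <<'E'
from h import *
np.set_printoptions(precision=4,suppress=True)
s=arm.sense();R=np.array(s['tcp_rot']);print(s['position'],s['joint_pos'],R)
W=cap('wrist','w16.png');S=cap('scene','s16.png');T=cap('top','t16.png')
for X in ([.547,-.4544,.105],[.583,-.4099,.0765],[.6224,-.3269,.079]):print(proj(W,X))
w=cv2.imread('pics/w16.png');b=cv2.imread('pics/t16.png')[140:310,185:405];c=cv2.imread('pics/s16.png')[165:350,150:380]
o=np.zeros((420,800,3),np.uint8);o[:,:560]=w;o[:185,560:800]=cv2.resize(b,(240,185));o[200:393,560:800]=cv2.resize(c,(240,193));cv2.imwrite('pics/m16.png',o)
E
```

```text
[ 0.5168 -0.4383  0.2315] [ -2.562   42.6754  61.6813  92.6148 -39.6956  69.2318 -24.8499] [[ 0.9991 -0.0428  0.0005]
 [-0.0428 -0.9991  0.0004]
 [ 0.0004 -0.0004 -1.    ]]
[299.1299 172.5154]
[242.1705 126.5141]
[134.8831  81.1145]
```

View pics/m16.png

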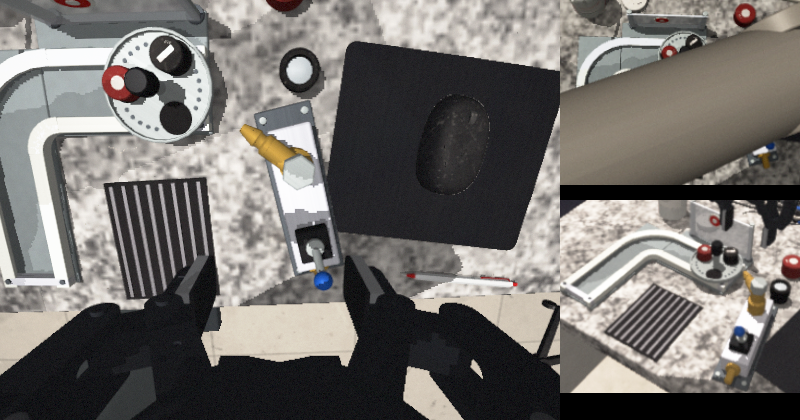

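The wrist view shows the hexagon at (299,171) and the outlet tip at (242,128), within 1.5 px of where they should be for an outlet aimed at the target. The carrier is home at the drying end with the red specimen (119,84) and the black one (168,53) upright. Only the toggle is left: its knob is at (322,281), still leaning back.

arm_command:
  increments:
    - [[0, 0, 0], [0, 0, -0.12], 0]
    - [[0, 0, 0], [0, 0, -0.12], 0]
    - [[-0.0143, 0.0031, 0], [0, 0, 0], 0]
    - [[-0.0143, 0.0031, 0], [0, 0, 0], 0]
    - [[-0.0143, 0.0031, 0], [0, 0, 0], 0]
    - [[-0.0143, 0.0031, 0], [0, 0, 0], 0]
    - [[-0.0143, 0.0031, 0], [0, 0, 0], 0]
    - [[-0.0143, 0.0031, 0], [0, 0, 0], 0]
    - [[-0.0143, 0.0031, 0], [0, 0, 0], 0]
    - [[0, 0, 0], [0, 0, 0], 0]

```text
clock: 56.45
position: [0.42, -0.4805, 0.2319]
tcp_rot: [[0.981, 0.193, -0.0], [0.193, -0.981, -0.001], [-0.001, 0.0, -1.0]]
ft_force: [0.7, 0.3, 1.1]
finger_gap: -0.0
grip_force: 0.0
```

```bash
python3 - <<'E'
from h import *
np.set_printoptions(precision=4,suppress=True)
s=arm.sense();R=np.array(s['tcp_rot']);print(s['position'],s['joint_pos'],s['finger_gap'],R)
out=[]
for n in ('top','scene','wrist'):
    c=cap(n,'b_'+n+'.png');f=np.array(c['frame']).astype(int);m=(f[...,2]-np.maximum(f[...,0],f[...,1])>60).astype(np.uint8)
    p=proj(c,[.448,-.4745,.093]);q=np.zeros_like(m);cv2.circle(q,(int(p[0]),int(p[1])),25,1,-1);ys,xs=np.nonzero(m&q)
    print(n,p,len(xs),xs.mean() if len(xs) else 0,ys.mean() if len(xs) else 0)
    if len(xs)>15: out.append((c,xs.mean(),ys.mean()))
K=tri(out);print('knob',K)
print(R.T@(K-s['position']))
E
```

```text
[ 0.42   -0.4805  0.2319] [  3.9967  37.2601  59.6345  98.3642 -35.0787  65.2321  -4.8766] -0.000169515469950592 [[ 0.9813  0.1925 -0.0004]
 [ 0.1925 -0.9813 -0.0005]
 [-0.0005  0.0005 -1.    ]]
top [377.3163 273.3751] 44 376.97727272727275 272.8863636363636
scene [321.2942 290.0437] 56 321.2142857142857 289.5
wrist [280.267 177.13 ] 300 278.9633333333333 176.16666666666666
knob [ 0.4488 -0.4737  0.0932]
[ 0.0296 -0.0012  0.1387]
```

arm_command:
  increments:
    - [[0, -0.001, 0.015], [0, 0, 0], 0]
    - [[0, 0, 0.015], [0, 0, 0], 0]
    - [[0, 0, 0.015], [0, 0, 0], 0]
    - [[0, 0, 0.015], [0, 0, 0], 0]
    - [[0, 0, 0.015], [0, 0, 0], 0]
    - [[0, 0, 0.015], [0, 0, 0], 0]
    - [[0, 0, 0.015], [0, 0, 0], 0]
    - [[0, 0, 0.012], [0, 0, 0], 0]
    - [[0, 0, 0.008], [0, 0, 0], 0]
    - [[0, 0, 0], [0, 0, 0], 0]

```text
clock: 57.6
position: [0.4225, -0.4776, 0.1053]
tcp_rot: [[0.98, 0.197, -0.001], [0.197, -0.98, 0.001], [-0.001, -0.001, -1.0]]
ft_force: [0.5, 0.2, 0.5]
finger_gap: 0.002
grip_force: 0.0
```

arm_command:
  increments:
    - [[0.005, 0, 0], [0, 0, 0], 0]
    - [[0.005, 0, 0], [0, 0, 0], 0]
    - [[0.005, 0, 0], [0, 0, 0], 0]
    - [[0.005, 0, 0], [0, 0, 0], 0]
    - [[0.005, 0, 0], [0, 0, 0], 0]
    - [[0.005, 0, 0], [0, 0, 0], 0]
    - [[0.005, 0, 0], [0, 0, 0], 0]
    - [[0.004, 0, 0], [0, 0, 0], 0]
    - [[0.003, 0, 0], [0, 0, 0], 0]
    - [[0, 0, 0], [0, 0, 0], 0]

```text
clock: 58.6
position: [0.4646, -0.4692, 0.106]
tcp_rot: [[0.98, 0.197, -0.0], [0.197, -0.98, 0.001], [0.0, -0.001, -1.0]]
ft_force: [0.2, -0.3, 0.0]
finger_gap: -0.001
grip_force: 0.0
```

arm_command:
  increments:
    - [[0.001, 0, 0], [0, 0, 0], 0]
    - [[0.001, 0, 0], [0, 0, 0], 0]
    - [[0.001, 0, 0], [0, 0, 0], 0]
    - [[0.001, 0, 0], [0, 0, 0], 0]
    - [[0, 0, 0], [0, 0, 0], 0]
    - [[0, 0, 0], [0, 0, 0], 0]
    - [[0, 0, 0], [0, 0, 0], 0]
    - [[0, 0, 0], [0, 0, 0], 0]
    - [[0, 0, 0], [0, 0, 0], 0]
    - [[0, 0, 0], [0, 0, 0], 0]

```text
clock: 59.6
position: [0.4657, -0.4691, 0.1061]
tcp_rot: [[0.981, 0.195, -0.003], [0.195, -0.981, 0.001], [-0.003, -0.001, -1.0]]
ft_force: [-6.1, -0.4, -0.4]
finger_gap: 0.004
grip_force: 3.1
```

arm_command:
  increments:
    - [[0.001, 0, 0], [0, 0, 0], 0]
    - [[0, 0, 0], [0, 0, 0], 0]
    - [[-0.01, 0, 0], [0, 0, 0], 0]
    - [[-0.015, 0, 0], [0, 0, 0], 0]
    - [[0, 0, -0.02], [0, 0, 0], 0]
    - [[0, 0, -0.03], [0, 0, 0], 0]
    - [[0, 0, -0.03], [0, 0, 0], 0]
    - [[0, 0, -0.03], [0, 0, 0], 0]
    - [[0, 0, -0.02], [0, 0, 0], 0]
    - [[0, 0, 0], [0, 0, 0], 0]

```text
clock: 60.6
position: [0.4446, -0.4756, 0.2401]
tcp_rot: [[0.981, 0.196, 0.005], [0.196, -0.981, -0.004], [0.004, 0.005, -1.0]]
ft_force: [0.7, -1.0, 0.6]
finger_gap: -0.004
grip_force: 0.0
```

```bash
python3 - <<'E'
from h import *
np.set_printoptions(precision=4,suppress=True)
s=arm.sense();print(s['position'])
C={n:cap(n,'f_'+n+'.png') for n in ('top','scene','wrist')}
out=[]
for n,c in C.items():
    f=np.array(c['frame']).astype(int);m=(f[...,2]-np.maximum(f[...,0],f[...,1])>60).astype(np.uint8)
    p=proj(c,[.4848,-.4669,.094]);q=np.zeros_like(m);cv2.circle(q,(int(p[0]),int(p[1])),18,1,-1);ys,xs=np.nonzero(m&q)
    if len(xs)>15: out.append((c,xs.mean(),ys.mean()))
K=tri(out);print('knob',K,np.linalg.norm(K[:2]-[.4488,-.4737]))
for n in ('top','scene'):
    c=C[n];xs,ys=redblob(c,proj(c,[.622,-.31,.037]),28)
    if len(xs)>5:print(n,'red',len(xs),onz(c,xs.mean(),ys.mean(),.037))
W=C['wrist'];print(proj(W,[.547,-.4544,.105]),proj(W,[.583,-.4099,.0765]))
im=cv2.imread('pics/f_wrist.png');h=cv2.cvtColor(im,cv2.COLOR_BGR2HSV);m=cv2.inRange(h,(10,110,60),(30,255,255));n,l,st,ce=cv2.connectedComponentsWithStats(m)
print([(st[i].tolist(),ce[i]) for i in range(1,n) if st[i,4]>80])
E
```

```text
[ 0.4446 -0.4756  0.2401]
knob [ 0.4851 -0.4663  0.0942] 0.03701164437328385
top red 138 [ 0.6283 -0.2976  0.037 ]
scene red 168 [ 0.6251 -0.2984  0.037 ]
[281.3234  71.1061] [234.4028  16.9439]
[([231, 14, 46, 58, 1058], array([252.5681,  41.0369])), ([263, 77, 36, 23, 238], array([279.6176,  90.6513])), ([270, 203, 22, 23, 299], array([280.1973, 212.3679]))]
```

The knob travelled the full 37 mm, so the valve is fully open. The red specimen is still in the dish, which is home, and the outlet still points as set. Handing in.

```bash
python3 -c "
from plant import arm
print(arm.finish_job())"
```

```text
the job is handed in; nothing more can be done
None
```

The job is handed in at about 61 s of the 210 s: the elbow is screwed down past the red band and aimed at the target to within about 1.5°, both specimens (red and black) stand in the dish, the carrier is home at the drying end, and the air was switched on last; I inferred the band's cover from the turns made rather than seeing it.

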